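# Reach the egg cup behind the pepper mill, tin and clock

### The job

The egg cup at the back of the dresser's gallery board is blocked by the pepper mill, the tea tin and the table clock. First stand all three in the wooden tray, then set the egg cup gently in the middle of the plate, and only then put the three back, each centred and square on its own cork mat (the mill on the round one, the tin on the square one, the clock on the oblong one). Keep everything upright throughout, and leave the egg cup where it is until all three are in the tray.

Things in the scene. Friction and masses are not known exactly. Their poses are not given: they have to be found in the camera images.
- mill: pepper mill of pale turned wood with a steel knob on top, 157 mm tall; round foot 54 mm across, narrow waist, and an upright cylindrical upper part 46 mm across from 80 to 130 mm above its foot (grip it there). 0.15 to 0.3 kg. Origin: centre of its underside, z up. Starts on the round mat.
- tin: plain square steel tea tin with a pale paper label on two sides, 52 x 52 mm and 135 mm tall, the same width all the way up (closed, solid to the grip). 0.14 to 0.28 kg. Origin: centre of its underside, x and y across its flat sides, z up. Starts on the square mat.
- clock: dark wooden table clock, an upright oblong block 46 mm deep (x) by 80 mm wide (y) by 135 mm tall, with a round white dial on both broad faces (it may be turned end for end). 0.25 to 0.49 kg. Origin: centre of its underside, z up. Grip it across its 46 mm depth, along its x. Starts on the oblong mat.
- eggcup: white china egg cup with a thin blue band, 64 mm tall; foot 42 mm across, thin stem, round bowl 48 mm across at the rim and 42 mm across 35 mm above its underside. Fragile, about 80 g. Origin: centre of its underside, z up. Starts on the gallery board, its axis about 58 mm behind the row of mats, much lower than the three things in front of it.
- mat_round: fixed round cork mat 68 mm across, 3 mm thick, lying on the gallery board: the mill's own place. Origin: centre of its underside, z up; its top is 3 mm above the origin.
- mat_square: fixed square cork mat 64 x 64 mm, 3 mm thick, lying on the gallery board: the tin's own place. Origin: centre of its underside, x and y along its sides; its top is 3 mm above the origin.
- mat_oblong: fixed oblong cork mat 58 mm (x) by 92 mm (y), 3 mm thick, lying on the gallery board: the clock's own place, the clock's long side along the mat's long side. Origin: centre of its underside; its top is 3 mm above the origin.
- board: fixed dark wooden gallery board, 165 mm deep (x) by 284 wide (y), 12 thick. Origin: centre of its underside; x points to its back, away from the robot. A rail along the back and the rear 100 mm of the ends, 34 mm high. The mats lie in a row along y, 40 mm before its centre, 85 mm apart, in any order; the egg cup stands behind. A salt shaker 44 mm tall stays in the back left (+y) corner.
- tray: fixed low square tray of pale wood, 225 x 225 mm outside, open on top, walls 6 mm thick and 22 mm high, empty at the start. Origin: centre of its underside, x and y along its sides; its inner floor is 6 mm above the origin. The side area where the three things wait.
- plate: fixed white china plate 156 mm across with a thin blue circle; its flat middle is 104 mm across and 8 mm above the origin, its rim 14 mm high. Origin: centre of its underside, z up.
Things that resemble listed ones, but are neither listed nor needed, are in the scene too. Leave any red or yellow look-alike of the eggcup alone. What is shaped like the mill but red is not meant.

How it is judged:
By the outcome, as a careful person would: the job done as asked, in the order asked, and still so for the second after the job is handed in, with the robot touching nothing.
It also fails if it takes over 150 s, if anything falls off the work surface, if the arm or the gripper's body presses on something with over 40 N, if the wrist force passes 120 N, or if a joint passes its speed limit or range.

### The arm

A 7-joint arm with a two-finger parallel gripper is mounted at the origin on the work surface. World frame = base frame: x ahead of the robot, y to its left, z up, the work surface at z = 0. Lengths are in mm, angles in rad, forces in N, time in s.
With the tool pointing down it reaches from about 350 to 900 mm from the base axis. Payload 19.9 kg.
Tool frame: the origin (TCP) lies midway between the tips of the shut fingers; the grasp point (between the pads) lies 19 mm behind it; z points along the fingers, x is the direction in which the jaws open and shut, and the axes are right-handed (so a half turn about z gives the same grasp; the last joint's range is limited). The gripper opens to 94 mm and grips with 3 to 60 N. Pads are 16 mm wide; open, the fingers measure 119 mm over their backs; the gripper's body (75 mm by 177 mm) begins 78 mm behind the grasp point.
Start: joints at [-1.218, 0.417, -0.01, 1.614, 0.005, 1.111, -0.053], TCP at [239.801, 577.143, 205.425] pointing down, gripper open.
Joint ranges: [-2.81, 2.81], [-0.39, 2.02], [-1.27, 1.25], [0.06, 2.57], [-1.19, 4.33], [0.19, 2], [-2.82, 2.82]. Speed limits (rad/s): [1.89, 1.89, 2.39, 2.39, 3.01, 3.01, 3.01].

### API

Orientations are given as a rotation vector (axis times angle).
In Python, from station import state, read_camera, sign_off gives the robot as it stands.
- The arm moves only by the tool jog_arm, never from a script. Its argument "rows" is a list of rows, each an object of numbers: "x", "y", "z": the shift along the tool's x, y, z in cm; "wx", "wy", "wz": the turn, a rotation vector about the tool's x, y, z in rad; "fingers": the gripper's target within -1 to 1 (shut at 1, half-way at 0, fully open at -1). In form: [{"x": .., "y": .., "z": .., "wx": .., "wy": .., "wz": .., "fingers": ..}, ...]. A call has 1 to 10 rows; each row shifts and turns the commanded pose from where the row before left it, along the tool's axes as they then stand; what a row does not reach is not made up. A row lasts 1/12 s, in which the tool goes at most 41.7 mm and 7.16 degrees, less where a joint would pass 70% of its speed; a pose out of reach is approached as far as the arm can. A call is refused whole if a number of a shift passes 4.17 or a number of a turn 0.125, either way. A call with a gripper value outside its range is refused whole. The fingers move at their own pace and stop on an object; "grip_force" is the grip in N (left out, the last holds). Time passes only in rows, so rows that do not move let the fingers close. It gives the time, the measured TCP pose, the force and the opening at its end, in the units of the state.
- state(): the state, without advancing time (a new reading comes with each control period).
- read_camera(name): name is "side" or "top" or "wrist"; returns a dict with "image" (384x512x3 uint8, blue, green, red), "z_map" (384x512 float32, mm along the optical axis (not along the pixel's ray), 0 where there is no reading), "intrinsics" (3x3 intrinsics, pixels), "world_from_camera" (4x4, takes a point from camera to world coordinates). Camera axes: x right, y down, z forward; pixel columns grow to the right and rows downward; lengths in mm; the calibration is good to about 2 mm. A picture is of the moment at which its call begins.
- sign_off(): hands the job in, once; it reports no verdict.
The state is a dict: "time": time; "joints": joint angles; "dq": joint speeds; "effort": joint torques, N m; "eef_pos": TCP position; "tcp_rot": TCP orientation; "contact_force": force on the tool from outside, world axes, zero at the start; "ft_torque": the same for the moment, N m; "width": opening from 0.0 (shut) to 1.0 (fully open).
Only numpy, scipy, OpenCV 4.12 (cv2) and the standard library are available. Lean on these libraries where they do the work, as an engineer would, in place of code of your own. Each camera call takes 0.05 s, during which the arm holds its last target. There are 200 camera calls.

## Working session

There is one attempt and no reset: what is moved stays moved. The work goes in short steps, Python scripts to look and compute and a tool call to move; the robot and the scene stay as the last step left them, time stands still between calls to the robot, and variables do not carry over. Pictures are saved under pics/ and viewed, about 12 in all and at most 16, crops included, and the job is handed in when it is done.

Besides the shell and the picture viewer there is one more tool, called after "Emit:" as name(argument=value, ...) on one line, values as JSON. jog_arm: Moves the arm, as the interface text tells. Its arguments: {"type":"object","properties":{"rows":{"type":"array"},"grip_force":{"type":"number"}},"required":["rows"]}

```bash
mkdir -p pics; ls; python3 - <<'E'
from station import state, read_camera
import cv2,numpy as np
print(state())
for n in("top","side"):
    c=read_camera(n);cv2.imwrite(f"pics/{n}0.png",c["image"]);np.savez(f"{n}0.npz",**c);print(n,c["intrinsics"].tolist(),c["world_from_camera"].round(3).tolist())
E
```

```text
pics
{'time': 0.0, 'joints': array([-1.21849785,  0.41796485, -0.01028497,  1.61415894,  0.00471046,
        1.11069735, -0.05298744]), 'dq': array([0.00025454, 0.00038041, 0.00052505, 0.00095091, 0.00046041,
       0.00055981, 0.00039448]), 'effort': array([-7.70221650e-04, -8.51251817e+01,  6.37794379e-01, -4.26000631e+01,
       -4.88784956e-02,  1.85938622e-02,  1.35950309e-04]), 'eef_pos': array([239.69444624, 576.80941024, 204.83747297]), 'tcp_rot': array([ 2.61246132e+00,  1.74353120e+00, -1.47473816e-03]), 'contact_force': array([ 0.89004567,  1.24137704, -1.08852107]), 'ft_torque': array([ 0.00948143, -0.01285477, -0.01834263]), 'width': 0.9998762340363222}
top [[348.51052808902904, 0.0, 250.03510675093793], [0.0, 348.51052808902904, 191.93149537640429], [0.0, 0.0, 1.0]] [[0.025, -0.999, 0.048, 455.172], [-1.0, -0.025, -0.004, -11.978], [0.005, -0.048, -0.999, 765.0], [0.0, 0.0, 0.0, 1.0]]
side [[432.69575940828435, 0.0, 258.8998694122452], [0.0, 432.69575940828435, 198.34287807896823], [0.0, 0.0, 1.0]] [[0.778, -0.314, 0.544, -108.19], [-0.628, -0.363, 0.688, -758.4], [-0.019, -0.877, -0.48, 574.715], [0.0, 0.0, 0.0, 1.0]]
```

View pics/top0.png

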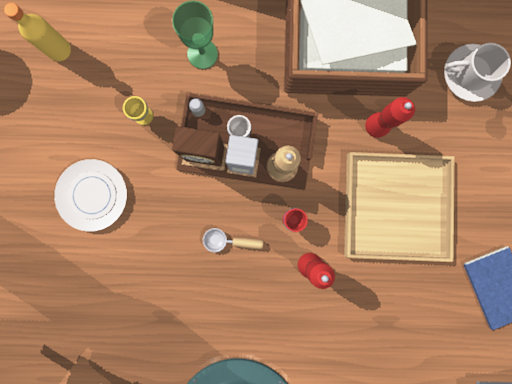

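View pics/side0.png

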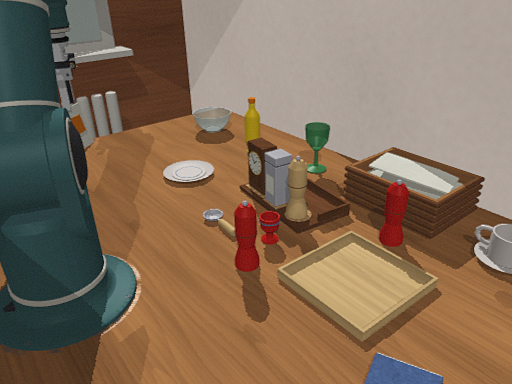

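The white cup in top (238,127), just behind the tin on the gallery board, is the target. The red cup (295,220) and yellow cup (138,110) are the look-alikes. The pale mill at (285,160) is the one meant, and the red ones at (390,117) and (317,270) are not. Next I confirm this in a crop and measure.

```bash
cat > h.py <<'E'
import numpy as np,cv2
from scipy.spatial.transform import Rotation as R
def cloud(c):
    z=c["z_map"].astype(float);K=c["intrinsics"];v,u=np.indices(z.shape)
    p=np.stack([(u-K[0,2])/K[0,0]*z,(v-K[1,2])/K[1,1]*z,z],-1)
    T=c["world_from_camera"];w=p@T[:3,:3].T+T[:3,3];w[z==0]=np.nan;return w
def proj(c,P):
    T=np.linalg.inv(c["world_from_camera"]);q=T[:3,:3]@np.asarray(P,float)+T[:3,3];q=c["intrinsics"]@q;return q[:2]/q[2]
def rect(p):
    r=cv2.minAreaRect(p[:,:2].astype(np.float32));return np.round(r[0],1),np.round(r[1],1),round(r[2],1)
def circ(p):
    A=np.c_[2*p[:,:2],np.ones(len(p))];s=np.linalg.lstsq(A,(p[:,:2]**2).sum(1),rcond=None)[0];return s[:2],np.sqrt(s[2]+s[0]**2+s[1]**2)
def sel(w,u0,v0,u1,v1,z0,z1):
    s=w[v0:v1,u0:u1].reshape(-1,3);return s[(s[:,2]>z0)&(s[:,2]<z1)]
E
python3 - <<'E'
from h import *
c=dict(np.load("top0.npz"));w=cloud(c)
for n,b in dict(clock=(170,115,226,170,140,160),tin=(222,125,265,185,140,160),mill=(265,135,310,190,160,182),cup=(222,110,255,140,65,85),boardtop=(170,85,325,195,6,18),rail=(170,85,325,195,25,55),table=(200,260,290,340,-20,20),tray=(335,140,465,275,14,30),trayfloor=(335,140,465,275,4,12),plate=(45,150,135,240,8,22)).items():
    s=sel(w,*b)
    if len(s)<5: print(n,len(s));continue
    print(n,len(s),rect(s),"mean",s.mean(0).round(1),"zmed",np.median(s[:,2]).round(1))
s=sel(w,*(265,135,310,190,90,150));print("millupper",len(s),rect(s))
im=cv2.resize(c["image"][80:200,165:325],None,fx=5,fy=5,interpolation=cv2.INTER_CUBIC);cv2.imwrite("pics/crop1.png",im)
E
```

```text
clock 1159 (array([573.7,  84.9]), array([80.3, 46.1]), 82.5) mean [572.7  84.2 149.2] zmed 149.3
tin 849 (array([559.1,   2.1]), array([51.9, 52. ]), 82.7) mean [558.3   2.  149.1] zmed 149.2
mill 160 (array([548.9, -80.6]), array([24.7, 24.6]), 0.7) mean [548.5 -80.3 163.2] zmed 161.7
cup 146 (array([622.2,   9.6]), array([46.9, 41.5]), 81.8) mean [626.4  10.6  72.9] zmed 74.3
boardtop 5511 (array([626.8, -12.6]), array([292.5, 218.1]), 82.6) mean [605.  -25.   11.8] zmed 11.6
rail 1754 (array([623.7, -15. ]), array([298.4, 198.8]), 88.0) mean [644.7 -16.7  36.9] zmed 34.1
table 7167 (array([259. ,  -8.4]), array([170.2, 194.3]), 1.3) mean [258.9  -8.6  -0.4] zmed -0.4
tray 1540 (array([ 469.8, -338.3]), array([226.8, 225.5]), 89.1) mean [ 470.  -343.9   20.3] zmed 20.7
trayfloor 8036 (array([ 470.1, -335.9]), array([222.1, 222. ]), 89.3) mean [ 469.  -340.7    5.7] zmed 5.6
plate 2454 (array([477.6, 328.5]), array([152.5, 154.6]), 27.4) mean [477.6 331.9  10.5] zmed 10.0
millupper 226 (array([548.3, -80.3]), array([44.6, 45.1]), 15.5)
```

View pics/crop1.png

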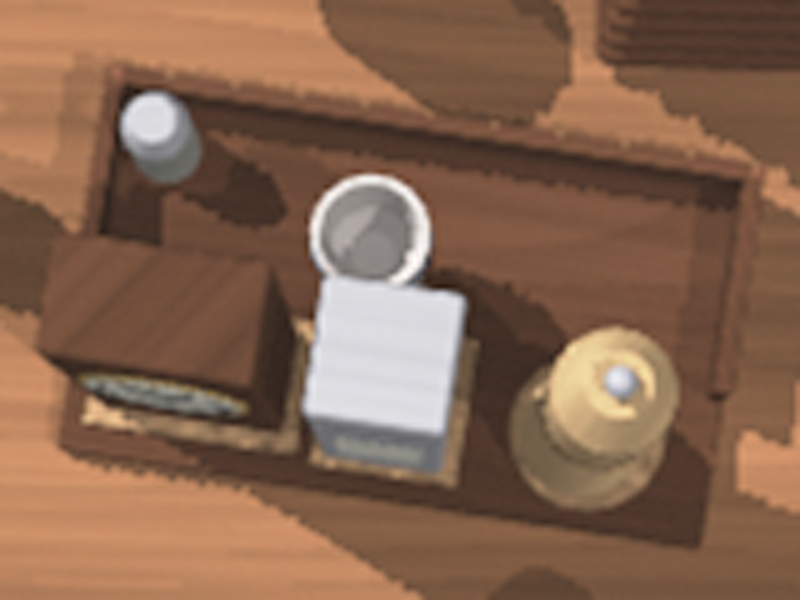

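The crop confirms the white cup at crop (370,235), behind the tin. The pale mill is at (600,420), the tin in the middle and the clock on the left. The order along the row is clock, tin, mill, and the board yaw is about -7.5°. I take the mill first, gripping along board x with the fingertips above the cup's rim.

Emit:
jog_arm(rows=[{"wz":0.12,"z":-0.4,"fingers":-1},{"wz":0.12,"z":-0.4},{"wz":0.12,"z":-0.4},{"wz":0.12,"z":-0.4},{"wz":0.12,"z":-0.4},{"wz":0.12,"z":-0.4},{"wz":0.12,"z":-0.4},{"wz":0.12,"z":-0.4},{"wz":0.12,"z":-0.4},{"wz":0.12,"z":-0.4}], grip_force=30)

```text
invalid input
```

```bash
cat > go.py <<'E'
import sys
from h import *
from station import state
# usage: go.py x y z yawdeg -> tool-frame shift (cm) and turn
s=state();r=R.from_rotvec(s["tcp_rot"]);M=r.as_matrix();p=s["eef_pos"]
print("t",round(s["time"],2),"p",p.round(1),"F",s["contact_force"].round(1),"w",round(s["width"]*94,1),"yaw",np.degrees(np.arctan2(M[1,0],M[0,0])).round(2),"tilt",(M[:2,2]*57.3).round(2))
a=[float(v) for v in sys.argv[1:]]
for i in range(0,len(a),4):
    t=a[i:i+4];th=np.radians(t[3]);G=np.c_[[np.cos(th),np.sin(th),0],[np.sin(th),-np.cos(th),0],[0,0,-1]]
    print("turn",(r.inv()*R.from_matrix(G)).as_rotvec().round(4),"shift cm in now-axes",(M.T@(t[:3]-p)/10).round(2),"in goal axes",(G.T@(t[:3]-p)/10).round(2))
E
python3 go.py 548.5 -80.4 240 -7.5
```

```text
t 0.1 p [239.7 576.8 204.9] F [-0.1  0.2  0.5] w 94.1 yaw 67.44 tilt [-0.02 -0.06]
turn [8.0000e-04 9.0000e-04 1.3079e+00] shift cm in now-axes [-48.85  53.73  -3.45] in goal axes [39.19 61.13 -3.51]
```

Emit:
jog_arm(rows=[{"x":0,"y":0,"z":-0.4,"wx":0,"wy":0,"wz":0.12,"fingers":-1},{"x":0,"y":0,"z":-0.4,"wx":0,"wy":0,"wz":0.12,"fingers":-1},{"x":0,"y":0,"z":-0.4,"wx":0,"wy":0,"wz":0.12,"fingers":-1},{"x":0,"y":0,"z":-0.4,"wx":0,"wy":0,"wz":0.12,"fingers":-1},{"x":0,"y":0,"z":-0.4,"wx":0,"wy":0,"wz":0.12,"fingers":-1},{"x":0,"y":0,"z":-0.4,"wx":0,"wy":0,"wz":0.12,"fingers":-1},{"x":0,"y":0,"z":-0.4,"wx":0,"wy":0,"wz":0.12,"fingers":-1},{"x":0,"y":0,"z":-0.4,"wx":0,"wy":0,"wz":0.12,"fingers":-1},{"x":0,"y":0,"z":-0.4,"wx":0,"wy":0,"wz":0.12,"fingers":-1},{"x":0,"y":0,"z":0,"wx":0,"wy":0,"wz":0.12,"fingers":-1}], grip_force=30)

```text
time: 0.93
eef_pos: [239.8, 577.2, 241.9]
tcp_rot: [-3.141, 0.046, -0.0]
contact_force: [0.4, 0.2, 0.4]
width: 1.001
```

```bash
python3 go.py 548.5 -80.4 240 -7.5
```

```text
t 0.93 p [239.8 577.2 241.9] F [0.4 0.2 0.4] w 94.1 yaw -1.66 tilt [0.   0.02]
turn [-3.000e-04 -1.000e-04  1.019e-01] shift cm in now-axes [32.76 64.84  0.17] in goal axes [39.19 61.17  0.19]
```

Emit:
jog_arm(rows=[{"x":0,"y":0,"z":0,"wx":0,"wy":0,"wz":0.1,"fingers":-1},{"x":1.8,"y":2.8,"z":0,"wx":0,"wy":0,"wz":0,"fingers":-1},{"x":1.8,"y":2.8,"z":0,"wx":0,"wy":0,"wz":0,"fingers":-1},{"x":1.8,"y":2.8,"z":0,"wx":0,"wy":0,"wz":0,"fingers":-1},{"x":1.8,"y":2.8,"z":0,"wx":0,"wy":0,"wz":0,"fingers":-1},{"x":1.8,"y":2.8,"z":0,"wx":0,"wy":0,"wz":0,"fingers":-1},{"x":1.8,"y":2.8,"z":0,"wx":0,"wy":0,"wz":0,"fingers":-1},{"x":1.8,"y":2.8,"z":0,"wx":0,"wy":0,"wz":0,"fingers":-1},{"x":1.8,"y":2.8,"z":0,"wx":0,"wy":0,"wz":0,"fingers":-1},{"x":1.8,"y":2.8,"z":0,"wx":0,"wy":0,"wz":0,"fingers":-1}])

```text
time: 1.77
eef_pos: [369.9, 305.5, 241.3]
tcp_rot: [3.136, -0.193, -0.0]
contact_force: [0.2, 0.5, -0.2]
width: 0.998
```

Emit:
jog_arm(rows=[{"x":1.8,"y":2.8,"z":0,"wx":0,"wy":0,"wz":0,"fingers":-1},{"x":1.8,"y":2.8,"z":0,"wx":0,"wy":0,"wz":0,"fingers":-1},{"x":1.8,"y":2.8,"z":0,"wx":0,"wy":0,"wz":0,"fingers":-1},{"x":1.8,"y":2.8,"z":0,"wx":0,"wy":0,"wz":0,"fingers":-1},{"x":1.8,"y":2.8,"z":0,"wx":0,"wy":0,"wz":0,"fingers":-1},{"x":1.8,"y":2.8,"z":0,"wx":0,"wy":0,"wz":0,"fingers":-1},{"x":1.8,"y":2.8,"z":0,"wx":0,"wy":0,"wz":0,"fingers":-1},{"x":1.8,"y":2.8,"z":0,"wx":0,"wy":0,"wz":0,"fingers":-1},{"x":1.8,"y":2.8,"z":0,"wx":0,"wy":0,"wz":0,"fingers":-1},{"x":0,"y":0,"z":0,"wx":0,"wy":0,"wz":0,"fingers":-1}])

```text
time: 2.6
eef_pos: [501.0, 31.5, 241.6]
tcp_rot: [3.133, -0.203, 0.001]
contact_force: [0.4, -0.3, -0.4]
width: 1.001
```

```bash
python3 go.py 548.5 -80.4 240 -7.5
```

```text
t 2.6 p [501.   31.5 241.6] F [ 0.4 -0.3 -0.4] w 94.1 yaw -7.41 tilt [ 0.05 -0.1 ]
turn [ 0.0016 -0.0011  0.0016] shift cm in now-axes [ 6.15 10.48  0.18] in goal axes [ 6.17 10.47  0.16]
```

Emit:
jog_arm(rows=[{"x":1.5,"y":2.6,"z":0,"wx":0,"wy":0,"wz":0,"fingers":-1},{"x":1.5,"y":2.6,"z":0,"wx":0,"wy":0,"wz":0,"fingers":-1},{"x":1.5,"y":2.6,"z":0,"wx":0,"wy":0,"wz":0,"fingers":-1},{"x":1.6,"y":2.6,"z":0,"wx":0,"wy":0,"wz":0,"fingers":-1},{"x":0,"y":0,"z":0,"wx":0,"wy":0,"wz":0,"fingers":-1}])

```text
time: 3.02
eef_pos: [548.1, -78.8, 241.4]
tcp_rot: [3.133, -0.201, 0.001]
contact_force: [0.4, -0.5, 0.0]
width: 0.998
```

```bash
python3 go.py 548.5 -80.4 96 -7.5; python3 - <<'E'
from h import *
from station import read_camera
c=read_camera("wrist");cv2.imwrite("pics/w1.png",c["image"]);np.savez("w1.npz",**c);print(c["world_from_camera"].round(3).tolist())
w=cloud(c);s=w.reshape(-1,3);k=(s[:,2]>-20)&(s[:,2]<200)&(s[:,0]>400)&(s[:,0]<750)&(abs(s[:,1])<200);s=s[k]
f=lambda a,b:s[(s[:,2]>a)&(s[:,2]<b)]
for a,b in((155,180),(140,155),(90,140)): 
  q=f(a,b)
  if len(q)>20: print(a,b,len(q),rect(q),q.min(0).round(),q.max(0).round())
E
```

```text
t 3.02 p [548.1 -78.8 241.4] F [ 0.4 -0.5  0. ] w 93.8 yaw -7.35 tilt [ 0.01 -0.14]
turn [ 0.0023 -0.0005  0.0026] shift cm in now-axes [ 0.05  0.11 14.54] in goal axes [ 0.06  0.15 14.54]
[[0.992, -0.123, -0.033, 556.715], [-0.127, -0.954, -0.271, -0.271], [0.002, 0.273, -0.962, 420.968], [0.0, 0.0, 0.0, 1.0]]
155 180 919 (array([548.3, -79.4]), array([33. , 33.5]), 83.5) [531. -96. 155.] [565. -63. 173.]
140 155 7164 (array([556.9,  -8.4]), array([190.4,  52.1]), 82.2) [ 526. -103.  140.] [595.  88. 155.]
90 140 2972 (array([634. , -74.4]), array([133.5, 333.1]), 50.6) [ 527. -200.   90.] [750.  83. 140.]
```

View pics/w1.png

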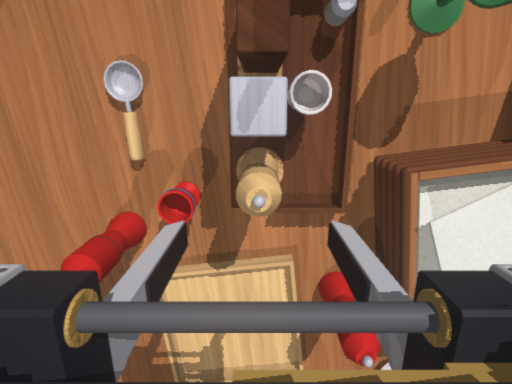

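The wrist view shows the mill at (262,190), the tin at (258,105) and the cup at (310,92). The mill's centre of (548,-79.6) agrees with the top camera. Descending now, then gripping.

Emit:
jog_arm(rows=[{"x":0.05,"y":0.1,"z":3,"wx":0,"wy":0,"wz":0,"fingers":-1},{"x":0,"y":0,"z":3,"wx":0,"wy":0,"wz":0,"fingers":-1},{"x":0,"y":0,"z":3,"wx":0,"wy":0,"wz":0,"fingers":-1},{"x":0,"y":0,"z":3,"wx":0,"wy":0,"wz":0,"fingers":-1},{"x":0,"y":0,"z":2.5,"wx":0,"wy":0,"wz":0,"fingers":-1},{"x":0,"y":0,"z":0,"wx":0,"wy":0,"wz":0,"fingers":-1},{"x":0,"y":0,"z":0,"wx":0,"wy":0,"wz":0,"fingers":0},{"x":0,"y":0,"z":0,"wx":0,"wy":0,"wz":0,"fingers":1},{"x":0,"y":0,"z":0,"wx":0,"wy":0,"wz":0,"fingers":1},{"x":0,"y":0,"z":0,"wx":0,"wy":0,"wz":0,"fingers":1}])

```text
time: 3.9
eef_pos: [548.5, -74.3, 98.0]
tcp_rot: [-3.135, 0.192, -0.003]
contact_force: [-0.5, -0.3, -0.2]
width: 0.755
```

Emit:
jog_arm(rows=[{"x":0,"y":0,"z":0,"wx":0,"wy":0,"wz":0,"fingers":1},{"x":0,"y":0,"z":0,"wx":0,"wy":0,"wz":0,"fingers":1},{"x":0,"y":0,"z":0,"wx":0,"wy":0,"wz":0,"fingers":1},{"x":0,"y":0,"z":0,"wx":0,"wy":0,"wz":0,"fingers":1},{"x":0,"y":0,"z":0,"wx":0,"wy":0,"wz":0,"fingers":1}])

```text
time: 4.32
eef_pos: [547.8, -74.6, 96.6]
tcp_rot: [3.136, -0.193, 0.0]
contact_force: [0.6, 0.3, 2.8]
width: 0.486
```

```bash
python3 go.py 415 -390 200 -7.5 415 -390 90 -7.5
```

```text
t 4.32 p [547.8 -74.6  96.6] F [0.6 0.3 2.8] w 45.7 yaw -7.05 tilt [ 0.02 -0.  ]
turn [ 0.     -0.0003  0.0079] shift cm in now-axes [ -9.31  32.94 -10.34] in goal axes [ -9.05  33.01 -10.34]
turn [ 0.     -0.0003  0.0079] shift cm in now-axes [-9.31 32.94  0.66] in goal axes [-9.05 33.01  0.66]
```

The grip holds, but it is 5 mm off the mill's axis along y. I regrip centred before lifting.

Emit:
jog_arm(rows=[{"x":0,"y":0,"z":0,"wx":0,"wy":0,"wz":0,"fingers":-0.5},{"x":0,"y":0,"z":0,"wx":0,"wy":0,"wz":0,"fingers":-0.5},{"x":0,"y":0,"z":0,"wx":0,"wy":0,"wz":0,"fingers":-0.5},{"x":0,"y":0.25,"z":0,"wx":0,"wy":0,"wz":0.004,"fingers":-0.5},{"x":0,"y":0.25,"z":0,"wx":0,"wy":0,"wz":0.004,"fingers":-0.5},{"x":0,"y":0,"z":0,"wx":0,"wy":0,"wz":0,"fingers":-0.5},{"x":0,"y":0,"z":0,"wx":0,"wy":0,"wz":0,"fingers":1},{"x":0,"y":0,"z":0,"wx":0,"wy":0,"wz":0,"fingers":1},{"x":0,"y":0,"z":0,"wx":0,"wy":0,"wz":0,"fingers":1},{"x":0,"y":0,"z":0,"wx":0,"wy":0,"wz":0,"fingers":1}])

```text
time: 5.15
eef_pos: [547.1, -79.4, 96.5]
tcp_rot: [3.135, -0.205, 0.0]
contact_force: [2.3, 0.2, 0.7]
width: 0.501
```

Emit:
jog_arm(rows=[{"x":0,"y":0,"z":0,"wx":0,"wy":0,"wz":0,"fingers":1},{"x":0,"y":0,"z":0,"wx":0,"wy":0,"wz":0,"fingers":1},{"x":0,"y":0,"z":-0.5,"wx":0,"wy":0,"wz":0,"fingers":1},{"x":0,"y":0,"z":-1.5,"wx":0,"wy":0,"wz":0,"fingers":1},{"x":0,"y":0,"z":-1.5,"wx":0,"wy":0,"wz":0,"fingers":1},{"x":0,"y":0,"z":-1.5,"wx":0,"wy":0,"wz":0,"fingers":1},{"x":0,"y":0,"z":-1.5,"wx":0,"wy":0,"wz":0,"fingers":1},{"x":0,"y":0,"z":-1.5,"wx":0,"wy":0,"wz":0,"fingers":1},{"x":0,"y":0,"z":-1.0,"wx":0,"wy":0,"wz":0,"fingers":1},{"x":0,"y":0,"z":0,"wx":0,"wy":0,"wz":0,"fingers":1}])

```text
time: 5.98
eef_pos: [547.9, -79.6, 188.4]
tcp_rot: [-3.135, 0.206, -0.004]
contact_force: [0.3, -1.1, -2.0]
width: 0.481
```

```bash
python3 go.py 415 -390 190 -7.5 415 -390 88 -7.5
```

```text
t 5.98 p [547.9 -79.6 188.4] F [ 0.3 -1.1 -2. ] w 45.2 yaw -7.5 tilt [0.15 0.01]
turn [-0.0005 -0.0027 -0.0001] shift cm in now-axes [-9.12 32.51 -0.2 ] in goal axes [-9.12 32.5  -0.16]
turn [-0.0005 -0.0027 -0.0001] shift cm in now-axes [-9.15 32.51 10.  ] in goal axes [-9.12 32.5  10.04]
```

Emit:
jog_arm(rows=[{"x":-0.3,"y":1.0,"z":0,"wx":0,"wy":0,"wz":0,"fingers":1},{"x":-0.6,"y":2.1,"z":0,"wx":0,"wy":0,"wz":0,"fingers":1},{"x":-0.6,"y":2.1,"z":0,"wx":0,"wy":0,"wz":0,"fingers":1},{"x":-0.6,"y":2.1,"z":0,"wx":0,"wy":0,"wz":0,"fingers":1},{"x":-0.6,"y":2.1,"z":0,"wx":0,"wy":0,"wz":0,"fingers":1},{"x":-0.6,"y":2.1,"z":0,"wx":0,"wy":0,"wz":0,"fingers":1},{"x":-0.6,"y":2.1,"z":0,"wx":0,"wy":0,"wz":0,"fingers":1},{"x":-0.6,"y":2.1,"z":0,"wx":0,"wy":0,"wz":0,"fingers":1},{"x":-0.6,"y":2.1,"z":0,"wx":0,"wy":0,"wz":0,"fingers":1},{"x":-0.6,"y":2.1,"z":0,"wx":0,"wy":0,"wz":0,"fingers":1}])

```text
time: 6.82
eef_pos: [462.9, -270.7, 185.5]
tcp_rot: [-3.135, 0.206, 0.002]
contact_force: [0.1, 0.1, -0.7]
width: 0.485
```

Emit:
jog_arm(rows=[{"x":-0.6,"y":2.1,"z":0,"wx":0,"wy":0,"wz":0,"fingers":1},{"x":-0.6,"y":2.1,"z":0,"wx":0,"wy":0,"wz":0,"fingers":1},{"x":-0.6,"y":2.1,"z":0,"wx":0,"wy":0,"wz":0,"fingers":1},{"x":-0.6,"y":2.1,"z":0,"wx":0,"wy":0,"wz":0,"fingers":1},{"x":-0.6,"y":2.1,"z":0,"wx":0,"wy":0,"wz":0,"fingers":1},{"x":-0.3,"y":1.2,"z":0,"wx":0,"wy":0,"wz":0,"fingers":1},{"x":0,"y":0,"z":0,"wx":0,"wy":0,"wz":0,"fingers":1}])

```text
time: 7.4
eef_pos: [414.2, -383.5, 185.9]
tcp_rot: [3.134, -0.212, -0.002]
contact_force: [-0.5, -0.8, -1.6]
width: 0.485
```

```bash
python3 go.py 415 -390 88 -7.5
```

```text
t 7.4 p [ 414.2 -383.5  185.9] F [-0.5 -0.8 -1.6] w 45.6 yaw -7.73 tilt [-0.08 -0.04]
turn [ 0.0009  0.0014 -0.0039] shift cm in now-axes [0.18 0.62 9.79] in goal axes [0.16 0.63 9.79]
```

Emit:
jog_arm(rows=[{"x":0,"y":0.2,"z":1.5,"wx":0,"wy":0,"wz":0,"fingers":1},{"x":0,"y":0.2,"z":1.5,"wx":0,"wy":0,"wz":0,"fingers":1},{"x":0,"y":0.2,"z":1.5,"wx":0,"wy":0,"wz":0,"fingers":1},{"x":0,"y":0,"z":1.5,"wx":0,"wy":0,"wz":0,"fingers":1},{"x":0,"y":0,"z":1.5,"wx":0,"wy":0,"wz":0,"fingers":1},{"x":0,"y":0,"z":1.0,"wx":0,"wy":0,"wz":0,"fingers":1},{"x":0,"y":0,"z":0.5,"wx":0,"wy":0,"wz":0,"fingers":1},{"x":0,"y":0,"z":0.3,"wx":0,"wy":0,"wz":0,"fingers":1},{"x":0,"y":0,"z":0,"wx":0,"wy":0,"wz":0,"fingers":1},{"x":0,"y":0,"z":0,"wx":0,"wy":0,"wz":0,"fingers":1}])

```text
time: 8.23
eef_pos: [416.0, -387.1, 94.0]
tcp_rot: [3.135, -0.205, 0.001]
contact_force: [0.4, -0.6, -1.5]
width: 0.481
```

```bash
python3 go.py 415 -390 88 -7.5
```

```text
t 8.23 p [ 416.  -387.1   94. ] F [ 0.4 -0.6 -1.5] w 45.2 yaw -7.5 tilt [ 0.03 -0.02]
turn [ 0.0003 -0.0005  0.    ] shift cm in now-axes [-0.06  0.3   0.6 ] in goal axes [-0.06  0.3   0.6 ]
```

Emit:
jog_arm(rows=[{"x":0,"y":0,"z":0.2,"wx":0,"wy":0,"wz":0,"fingers":1},{"x":0,"y":0,"z":0.2,"wx":0,"wy":0,"wz":0,"fingers":1},{"x":0,"y":0,"z":0.1,"wx":0,"wy":0,"wz":0,"fingers":1},{"x":0,"y":0,"z":0.1,"wx":0,"wy":0,"wz":0,"fingers":1},{"x":0,"y":0,"z":0.05,"wx":0,"wy":0,"wz":0,"fingers":1},{"x":0,"y":0,"z":0,"wx":0,"wy":0,"wz":0,"fingers":1},{"x":0,"y":0,"z":0,"wx":0,"wy":0,"wz":0,"fingers":1}])

```text
time: 8.82
eef_pos: [415.9, -387.2, 87.4]
tcp_rot: [3.135, -0.206, 0.001]
contact_force: [-1.1, 0.7, 5.1]
width: 0.488
```

Contact: +5 N upward at the expected height. Releasing, rising, and heading to the tin.

Emit:
jog_arm(rows=[{"x":0,"y":0,"z":0,"wx":0,"wy":0,"wz":0,"fingers":-0.5},{"x":0,"y":0,"z":0,"wx":0,"wy":0,"wz":0,"fingers":-0.6},{"x":0,"y":0,"z":0,"wx":0,"wy":0,"wz":0,"fingers":-0.6},{"x":0,"y":0,"z":0,"wx":0,"wy":0,"wz":0,"fingers":-0.6},{"x":0,"y":0,"z":-1.5,"wx":0,"wy":0,"wz":0,"fingers":-0.6},{"x":0,"y":0,"z":-2.5,"wx":0,"wy":0,"wz":0,"fingers":-0.6},{"x":0,"y":0,"z":-2.5,"wx":0,"wy":0,"wz":0,"fingers":-0.6},{"x":0,"y":0,"z":-2.5,"wx":0,"wy":0,"wz":0,"fingers":-0.6},{"x":0,"y":0,"z":-2.5,"wx":0,"wy":0,"wz":0,"fingers":-0.6},{"x":0,"y":0,"z":-1.0,"wx":0,"wy":0,"wz":0,"fingers":-0.6}])

```text
time: 9.65
eef_pos: [416.3, -387.8, 215.0]
tcp_rot: [3.133, -0.206, 0.004]
contact_force: [0.1, 0.1, 0.6]
width: 0.798
```

```bash
python3 go.py 558 2.1 215 -7.5; python3 - <<'E'
from h import *
from station import read_camera
c=read_camera("wrist");np.savez("w2.npz",**c);cv2.imwrite("pics/w2.png",c["image"])
c=read_camera("side");cv2.imwrite("pics/s2.png",c["image"])
E
```

```text
t 9.65 p [ 416.3 -387.8  215. ] F [0.1 0.1 0.6] w 75.0 yaw -7.52 tilt [ 0.16 -0.1 ]
turn [ 0.0014 -0.0029 -0.0004] shift cm in now-axes [ 8.940e+00 -4.051e+01 -3.000e-02] in goal axes [  8.96 -40.51   0.  ]
```

View pics/s2.png

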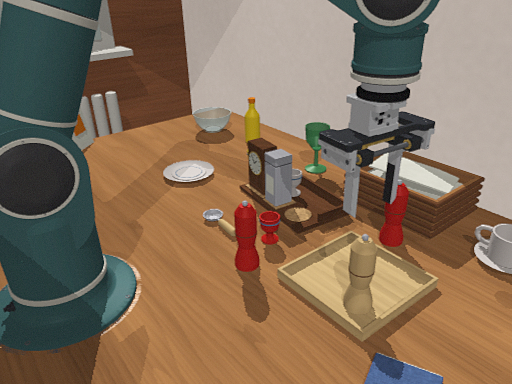

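The mill stands upright in the tray (side view, 362,275). On to the tin.

Emit:
jog_arm(rows=[{"x":0.5,"y":-2.3,"z":0,"wx":0,"wy":0,"wz":0,"fingers":-0.6},{"x":0.5,"y":-2.3,"z":0,"wx":0,"wy":0,"wz":0,"fingers":-0.6},{"x":0.5,"y":-2.3,"z":0,"wx":0,"wy":0,"wz":0,"fingers":-0.6},{"x":0.5,"y":-2.3,"z":0,"wx":0,"wy":0,"wz":0,"fingers":-0.6},{"x":0.5,"y":-2.3,"z":0,"wx":0,"wy":0,"wz":0,"fingers":-0.6},{"x":0.5,"y":-2.3,"z":0,"wx":0,"wy":0,"wz":0,"fingers":-0.6},{"x":0.5,"y":-2.3,"z":0,"wx":0,"wy":0,"wz":0,"fingers":-0.6},{"x":0.5,"y":-2.3,"z":0,"wx":0,"wy":0,"wz":0,"fingers":-0.6},{"x":0.5,"y":-2.3,"z":0,"wx":0,"wy":0,"wz":0,"fingers":-0.6},{"x":0.5,"y":-2.3,"z":0,"wx":0,"wy":0,"wz":0,"fingers":-0.6}])

```text
time: 10.58
eef_pos: [495.1, -164.0, 210.7]
tcp_rot: [-3.135, 0.205, 0.002]
contact_force: [0.3, 0.0, 0.4]
width: 0.796
```

Emit:
jog_arm(rows=[{"x":0.5,"y":-2.3,"z":0,"wx":0,"wy":0,"wz":0,"fingers":-0.6},{"x":0.5,"y":-2.3,"z":0,"wx":0,"wy":0,"wz":0,"fingers":-0.6},{"x":0.5,"y":-2.3,"z":0,"wx":0,"wy":0,"wz":0,"fingers":-0.6},{"x":0.5,"y":-2.3,"z":0,"wx":0,"wy":0,"wz":0,"fingers":-0.6},{"x":0.5,"y":-2.3,"z":0,"wx":0,"wy":0,"wz":0,"fingers":-0.6},{"x":0.5,"y":-2.3,"z":0,"wx":0,"wy":0,"wz":0,"fingers":-0.6},{"x":0.5,"y":-2.3,"z":0,"wx":0,"wy":0,"wz":0,"fingers":-0.6},{"x":0.4,"y":-1.4,"z":0,"wx":0,"wy":0,"wz":0,"fingers":-0.6},{"x":0,"y":0,"z":0,"wx":0,"wy":0,"wz":0,"fingers":-0.6},{"x":0,"y":0,"z":0,"wx":0,"wy":0,"wz":0,"fingers":-0.6}])

```text
time: 11.42
eef_pos: [556.6, 2.9, 211.0]
tcp_rot: [3.134, -0.204, -0.002]
contact_force: [-0.2, -0.9, -0.2]
width: 0.802
```

```bash
python3 go.py 558 2.1 94 -7.5; python3 - <<'E'
from h import *
from station import read_camera
c=read_camera("wrist");np.savez("w3.npz",**c)
s=cloud(c).reshape(-1,3);k=(s[:,0]>500)&(s[:,0]<620)&(s[:,1]>-45)&(s[:,1]<36)&(s[:,2]>144)&(s[:,2]<156);print(rect(s[k]),k.sum())
E
```

```text
t 11.42 p [556.6   2.9 211. ] F [-0.2 -0.9 -0.2] w 75.4 yaw -7.46 tilt [-0.08 -0.04]
turn [0.0009 0.0012 0.0007] shift cm in now-axes [ 0.16  0.05 11.7 ] in goal axes [ 0.15  0.06 11.7 ]
(array([558.4,   2.7]), array([51.9, 52. ]), 82.6) 3358
```

Emit:
jog_arm(rows=[{"x":0.18,"y":0,"z":1.5,"wx":0,"wy":0,"wz":0,"fingers":-0.6},{"x":0,"y":0,"z":2,"wx":0,"wy":0,"wz":0,"fingers":-0.6},{"x":0,"y":0,"z":2,"wx":0,"wy":0,"wz":0,"fingers":-0.6},{"x":0,"y":0,"z":2,"wx":0,"wy":0,"wz":0,"fingers":-0.6},{"x":0,"y":0,"z":2,"wx":0,"wy":0,"wz":0,"fingers":-0.6},{"x":0,"y":0,"z":1.5,"wx":0,"wy":0,"wz":0,"fingers":-0.6},{"x":0,"y":0,"z":0.7,"wx":0,"wy":0,"wz":0,"fingers":-0.6},{"x":0,"y":0,"z":0,"wx":0,"wy":0,"wz":0,"fingers":-0.6}])

```text
time: 12.13
eef_pos: [557.7, 1.4, 93.8]
tcp_rot: [3.134, -0.208, -0.003]
contact_force: [-0.3, -0.3, 0.2]
width: 0.8
```

```bash
python3 go.py 558.5 2.4 94 -7.4
```

```text
t 12.13 p [557.7   1.4  93.8] F [-0.3 -0.3  0.2] w 75.2 yaw -7.59 tilt [-0.12 -0.05]
turn [ 0.0011  0.002  -0.0033] shift cm in now-axes [ 0.06 -0.11 -0.02] in goal axes [ 0.06 -0.1  -0.02]
```

Good. Closing and lifting.

Emit:
jog_arm(rows=[{"x":0.06,"y":-0.1,"z":0,"wx":0,"wy":0,"wz":-0.003,"fingers":0.2},{"x":0,"y":0,"z":0,"wx":0,"wy":0,"wz":0,"fingers":1},{"x":0,"y":0,"z":0,"wx":0,"wy":0,"wz":0,"fingers":1},{"x":0,"y":0,"z":0,"wx":0,"wy":0,"wz":0,"fingers":1},{"x":0,"y":0,"z":0,"wx":0,"wy":0,"wz":0,"fingers":1},{"x":0,"y":0,"z":0,"wx":0,"wy":0,"wz":0,"fingers":1},{"x":0,"y":0,"z":0,"wx":0,"wy":0,"wz":0,"fingers":1}])

```text
time: 12.72
eef_pos: [559.7, 3.6, 95.7]
tcp_rot: [-3.135, 0.201, -0.001]
contact_force: [-1.7, 0.1, 6.9]
width: 0.554
```

Emit:
jog_arm(rows=[{"x":0,"y":0,"z":-0.5,"wx":0,"wy":0,"wz":0,"fingers":1},{"x":0,"y":0,"z":-1.5,"wx":0,"wy":0,"wz":0,"fingers":1},{"x":0,"y":0,"z":-1.5,"wx":0,"wy":0,"wz":0,"fingers":1},{"x":0,"y":0,"z":-1.5,"wx":0,"wy":0,"wz":0,"fingers":1},{"x":0,"y":0,"z":-1.5,"wx":0,"wy":0,"wz":0,"fingers":1},{"x":0,"y":0,"z":-1.5,"wx":0,"wy":0,"wz":0,"fingers":1},{"x":0,"y":0,"z":-1.0,"wx":0,"wy":0,"wz":0,"fingers":1},{"x":0,"y":0,"z":0,"wx":0,"wy":0,"wz":0,"fingers":1}])

```text
time: 13.38
eef_pos: [560.3, 3.6, 187.0]
tcp_rot: [-3.134, 0.201, -0.004]
contact_force: [0.2, 0.1, -0.7]
width: 0.552
```

```bash
python3 go.py 522 -390 180 -7.4
```

```text
t 13.38 p [560.3   3.6 187. ] F [ 0.2  0.1 -0.7] w 51.9 yaw -7.33 tilt [0.16 0.03]
turn [-0.0009 -0.0026  0.0012] shift cm in now-axes [ 1.23 39.52  0.66] in goal axes [ 1.28 39.52  0.7 ]
```

Emit:
jog_arm(rows=[{"x":0,"y":1.2,"z":0,"wx":0,"wy":0,"wz":0,"fingers":1},{"x":0,"y":2.2,"z":0,"wx":0,"wy":0,"wz":0,"fingers":1},{"x":0,"y":2.2,"z":0,"wx":0,"wy":0,"wz":0,"fingers":1},{"x":0,"y":2.2,"z":0,"wx":0,"wy":0,"wz":0,"fingers":1},{"x":0,"y":2.2,"z":0,"wx":0,"wy":0,"wz":0,"fingers":1},{"x":0,"y":2.2,"z":0,"wx":0,"wy":0,"wz":0,"fingers":1},{"x":0,"y":2.2,"z":0,"wx":0,"wy":0,"wz":0,"fingers":1},{"x":0,"y":2.2,"z":0,"wx":0,"wy":0,"wz":0,"fingers":1},{"x":0,"y":2.2,"z":0,"wx":0,"wy":0,"wz":0,"fingers":1},{"x":0,"y":2.2,"z":0,"wx":0,"wy":0,"wz":0,"fingers":1}])

```text
time: 14.22
eef_pos: [531.4, -206.4, 184.0]
tcp_rot: [3.135, -0.202, -0.002]
contact_force: [-0.1, -0.7, -1.6]
width: 0.553
```

Emit:
jog_arm(rows=[{"x":0.1,"y":2.2,"z":0,"wx":0,"wy":0,"wz":0,"fingers":1},{"x":0.2,"y":2.2,"z":0,"wx":0,"wy":0,"wz":0,"fingers":1},{"x":0.2,"y":2.2,"z":0,"wx":0,"wy":0,"wz":0,"fingers":1},{"x":0.2,"y":2.2,"z":0,"wx":0,"wy":0,"wz":0,"fingers":1},{"x":0.2,"y":2.2,"z":0,"wx":0,"wy":0,"wz":0,"fingers":1},{"x":0.2,"y":2.2,"z":0,"wx":0,"wy":0,"wz":0,"fingers":1},{"x":0.2,"y":2.2,"z":0,"wx":0,"wy":0,"wz":0,"fingers":1},{"x":0,"y":1.5,"z":0,"wx":0,"wy":0,"wz":0,"fingers":1},{"x":0,"y":0.8,"z":0,"wx":0,"wy":0,"wz":0,"fingers":1},{"x":0,"y":0,"z":0,"wx":0,"wy":0,"wz":0,"fingers":1}])

```text
time: 15.05
eef_pos: [521.3, -383.9, 184.0]
tcp_rot: [3.134, -0.205, -0.002]
contact_force: [1.2, -0.5, -1.6]
width: 0.554
```

```bash
python3 go.py 522 -390 86.5 -7.4
```

```text
t 15.05 p [ 521.3 -383.9  184. ] F [ 1.2 -0.5 -1.6] w 52.1 yaw -7.49 tilt [-0.09 -0.02]
turn [ 0.0006  0.0016 -0.0016] shift cm in now-axes [0.17 0.59 9.75] in goal axes [0.15 0.59 9.75]
```

Emit:
jog_arm(rows=[{"x":0,"y":0.3,"z":1.5,"wx":0,"wy":0,"wz":0,"fingers":1},{"x":0,"y":0.3,"z":1.5,"wx":0,"wy":0,"wz":0,"fingers":1},{"x":0,"y":0,"z":1.5,"wx":0,"wy":0,"wz":0,"fingers":1},{"x":0,"y":0,"z":1.5,"wx":0,"wy":0,"wz":0,"fingers":1},{"x":0,"y":0,"z":1.5,"wx":0,"wy":0,"wz":0,"fingers":1},{"x":0,"y":0,"z":1.0,"wx":0,"wy":0,"wz":0,"fingers":1},{"x":0,"y":0,"z":0.5,"wx":0,"wy":0,"wz":0,"fingers":1},{"x":0,"y":0,"z":0.3,"wx":0,"wy":0,"wz":0,"fingers":1},{"x":0,"y":0,"z":0,"wx":0,"wy":0,"wz":0,"fingers":1},{"x":0,"y":0,"z":0,"wx":0,"wy":0,"wz":0,"fingers":1}])

```text
time: 15.88
eef_pos: [522.4, -388.0, 92.4]
tcp_rot: [3.135, -0.201, 0.001]
contact_force: [-0.0, -0.3, -1.4]
width: 0.551
```

Emit:
jog_arm(rows=[{"x":0,"y":0,"z":0.1,"wx":0,"wy":0,"wz":0,"fingers":1},{"x":0,"y":0,"z":0.1,"wx":0,"wy":0,"wz":0,"fingers":1},{"x":0,"y":0,"z":0,"wx":0,"wy":0,"wz":0,"fingers":1},{"x":0,"y":0,"z":0,"wx":0,"wy":0,"wz":0,"fingers":1}])

```text
time: 16.22
eef_pos: [522.2, -387.9, 90.2]
tcp_rot: [3.135, -0.201, 0.0]
contact_force: [0.1, 0.4, -1.8]
width: 0.553
```

Emit:
jog_arm(rows=[{"x":0,"y":0,"z":0.1,"wx":0,"wy":0,"wz":0,"fingers":1},{"x":0,"y":0,"z":0.1,"wx":0,"wy":0,"wz":0,"fingers":1},{"x":0,"y":0,"z":0.1,"wx":0,"wy":0,"wz":0,"fingers":1},{"x":0,"y":0,"z":0,"wx":0,"wy":0,"wz":0,"fingers":1},{"x":0,"y":0,"z":0,"wx":0,"wy":0,"wz":0,"fingers":1}])

```text
time: 16.63
eef_pos: [522.1, -387.8, 86.9]
tcp_rot: [3.135, -0.201, -0.0]
contact_force: [1.1, -0.1, -1.0]
width: 0.553
```

Emit:
jog_arm(rows=[{"x":0,"y":0,"z":0.1,"wx":0,"wy":0,"wz":0,"fingers":1},{"x":0,"y":0,"z":0.1,"wx":0,"wy":0,"wz":0,"fingers":1},{"x":0,"y":0,"z":0,"wx":0,"wy":0,"wz":0,"fingers":1},{"x":0,"y":0,"z":0,"wx":0,"wy":0,"wz":0,"fingers":1}])

```text
time: 16.97
eef_pos: [522.1, -388.1, 86.6]
tcp_rot: [-3.135, 0.201, -0.001]
contact_force: [-7.6, 6.6, 24.7]
width: 0.554
```

Emit:
jog_arm(rows=[{"x":0,"y":0,"z":-0.1,"wx":0,"wy":0,"wz":0,"fingers":1},{"x":0,"y":0,"z":0,"wx":0,"wy":0,"wz":0,"fingers":-0.6},{"x":0,"y":0,"z":0,"wx":0,"wy":0,"wz":0,"fingers":-0.6},{"x":0,"y":0,"z":0,"wx":0,"wy":0,"wz":0,"fingers":-0.6},{"x":0,"y":0,"z":-1.5,"wx":0,"wy":0,"wz":0,"fingers":-0.6},{"x":0,"y":0,"z":-2.5,"wx":0,"wy":0,"wz":0,"fingers":-0.6},{"x":0,"y":0,"z":-2.5,"wx":0,"wy":0,"wz":0,"fingers":-0.6},{"x":0,"y":0,"z":-2.5,"wx":0,"wy":0,"wz":0,"fingers":-0.6},{"x":0,"y":0,"z":-2.5,"wx":0,"wy":0,"wz":0,"fingers":-0.6},{"x":0,"y":0,"z":-1.0,"wx":0,"wy":0,"wz":0,"fingers":-0.6}])

```text
time: 17.8
eef_pos: [522.7, -388.9, 215.5]
tcp_rot: [3.133, -0.201, 0.006]
contact_force: [0.0, 0.7, 0.8]
width: 0.799
```

```bash
python3 go.py 573 84.5 213 -7.4; python3 - <<'E'
from h import *
from station import read_camera
c=read_camera("top");w=cloud(c);cv2.imwrite("pics/t2.png",c["image"]);np.savez("t2.npz",**c)
c=read_camera("wrist");np.savez("w4.npz",**c);cv2.imwrite("pics/w4.png",c["image"])
E
```

```text
t 17.8 p [ 522.7 -388.9  215.5] F [0.  0.7 0.8] w 75.1 yaw -7.36 tilt [ 0.2  -0.14]
turn [ 0.0019 -0.0038  0.0007] shift cm in now-axes [ -1.08 -47.59   0.15] in goal axes [ -1.11 -47.59   0.25]
```

View pics/w4.png

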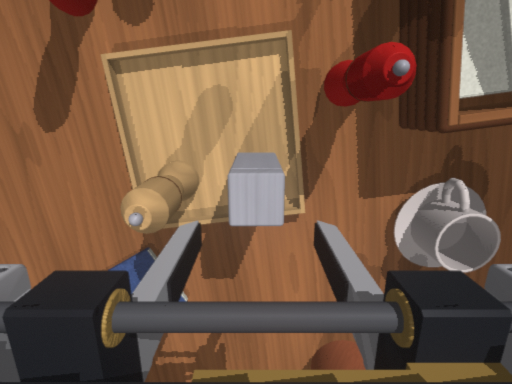

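The tin (258,190) and mill (160,195) both stand in the tray. On to the clock.

Emit:
jog_arm(rows=[{"x":0,"y":-2.4,"z":0,"wx":0,"wy":0,"wz":0,"fingers":-0.6},{"x":0,"y":-2.4,"z":0,"wx":0,"wy":0,"wz":0,"fingers":-0.6},{"x":0,"y":-2.4,"z":0,"wx":0,"wy":0,"wz":0,"fingers":-0.6},{"x":0,"y":-2.4,"z":0,"wx":0,"wy":0,"wz":0,"fingers":-0.6},{"x":0,"y":-2.4,"z":0,"wx":0,"wy":0,"wz":0,"fingers":-0.6},{"x":0,"y":-2.4,"z":0,"wx":0,"wy":0,"wz":0,"fingers":-0.6},{"x":0,"y":-2.4,"z":0,"wx":0,"wy":0,"wz":0,"fingers":-0.6},{"x":0,"y":-2.4,"z":0,"wx":0,"wy":0,"wz":0,"fingers":-0.6},{"x":0,"y":-2.4,"z":0,"wx":0,"wy":0,"wz":0,"fingers":-0.6},{"x":0,"y":-2.4,"z":0,"wx":0,"wy":0,"wz":0,"fingers":-0.6}])

```text
time: 18.73
eef_pos: [552.3, -148.4, 210.1]
tcp_rot: [3.135, -0.201, -0.002]
contact_force: [0.9, -0.5, -0.3]
width: 0.8
```

Emit:
jog_arm(rows=[{"x":0,"y":-2.4,"z":0,"wx":0,"wy":0,"wz":0,"fingers":-0.6},{"x":0,"y":-2.4,"z":0,"wx":0,"wy":0,"wz":0,"fingers":-0.6},{"x":0,"y":-2.4,"z":0,"wx":0,"wy":0,"wz":0,"fingers":-0.6},{"x":-0.2,"y":-2.4,"z":0,"wx":0,"wy":0,"wz":0,"fingers":-0.6},{"x":-0.2,"y":-2.4,"z":0,"wx":0,"wy":0,"wz":0,"fingers":-0.6},{"x":-0.2,"y":-2.4,"z":0,"wx":0,"wy":0,"wz":0,"fingers":-0.6},{"x":-0.2,"y":-2.4,"z":0,"wx":0,"wy":0,"wz":0,"fingers":-0.6},{"x":-0.2,"y":-2.4,"z":0,"wx":0,"wy":0,"wz":0,"fingers":-0.6},{"x":0,"y":-2.0,"z":0,"wx":0,"wy":0,"wz":0,"fingers":-0.6},{"x":0,"y":0,"z":0,"wx":0,"wy":0,"wz":0,"fingers":-0.6}])

```text
time: 19.57
eef_pos: [569.5, 66.3, 209.7]
tcp_rot: [-3.135, 0.193, 0.003]
contact_force: [-0.5, 1.0, 0.0]
width: 0.8
```

```bash
python3 go.py 573 84.5 94 -7.4; python3 - <<'E'
from h import *
from station import read_camera
c=read_camera("wrist");np.savez("w5.npz",**c)
s=cloud(c).reshape(-1,3);k=(s[:,0]>510)&(s[:,0]<640)&(s[:,1]>30)&(s[:,1]<140)&(s[:,2]>144)&(s[:,2]<156);print(rect(s[k]),k.sum())
E
```

```text
t 19.57 p [569.5  66.3 209.7] F [-0.5  1.   0. ] w 75.2 yaw -7.04 tilt [-0.1   0.03]
turn [-0.0003  0.0018  0.0063] shift cm in now-axes [ 0.15 -1.85 11.57] in goal axes [ 0.11 -1.85 11.57]
(array([572.9,  85.6]), array([79.7, 46.1]), 82.3) 4858
```

Emit:
jog_arm(rows=[{"x":0.1,"y":-1.0,"z":0,"wx":0,"wy":0,"wz":0.004,"fingers":-0.6},{"x":0,"y":-0.9,"z":0,"wx":0,"wy":0,"wz":0.004,"fingers":-0.6},{"x":0,"y":0,"z":1.5,"wx":0,"wy":0,"wz":0,"fingers":-0.6},{"x":0,"y":0,"z":2,"wx":0,"wy":0,"wz":0,"fingers":-0.6},{"x":0,"y":0,"z":2,"wx":0,"wy":0,"wz":0,"fingers":-0.6},{"x":0,"y":0,"z":2,"wx":0,"wy":0,"wz":0,"fingers":-0.6},{"x":0,"y":0,"z":2,"wx":0,"wy":0,"wz":0,"fingers":-0.6},{"x":0,"y":0,"z":1.5,"wx":0,"wy":0,"wz":0,"fingers":-0.6},{"x":0,"y":0,"z":0.5,"wx":0,"wy":0,"wz":0,"fingers":-0.6},{"x":0,"y":0,"z":0,"wx":0,"wy":0,"wz":0,"fingers":-0.6}])

```text
time: 20.45
eef_pos: [572.8, 80.2, 94.9]
tcp_rot: [3.133, -0.215, -0.003]
contact_force: [0.4, -0.6, 0.1]
width: 0.802
```

```bash
python3 go.py 573 85.4 95 -7.6
```

```text
t 20.45 p [572.8  80.2  94.9] F [ 0.4 -0.6  0.1] w 75.4 yaw -7.83 tilt [-0.11 -0.05]
turn [ 0.001   0.0017 -0.0041] shift cm in now-axes [-0.05 -0.51 -0.01] in goal axes [-0.05 -0.51 -0.01]
```

Emit:
jog_arm(rows=[{"x":-0.05,"y":-0.5,"z":0,"wx":0,"wy":0,"wz":-0.004,"fingers":-0.6},{"x":0,"y":0,"z":0,"wx":0,"wy":0,"wz":0,"fingers":0.3},{"x":0,"y":0,"z":0,"wx":0,"wy":0,"wz":0,"fingers":1},{"x":0,"y":0,"z":0,"wx":0,"wy":0,"wz":0,"fingers":1},{"x":0,"y":0,"z":0,"wx":0,"wy":0,"wz":0,"fingers":1},{"x":0,"y":0,"z":0,"wx":0,"wy":0,"wz":0,"fingers":1},{"x":0,"y":0,"z":0,"wx":0,"wy":0,"wz":0,"fingers":1},{"x":0,"y":0,"z":0,"wx":0,"wy":0,"wz":0,"fingers":1}], grip_force=40)

```text
time: 21.12
eef_pos: [573.7, 85.4, 96.3]
tcp_rot: [-3.135, 0.207, -0.001]
contact_force: [-0.9, -0.4, 4.9]
width: 0.487
```

Emit:
jog_arm(rows=[{"x":0,"y":0,"z":-0.5,"wx":0,"wy":0,"wz":0,"fingers":1},{"x":0,"y":0,"z":-1.5,"wx":0,"wy":0,"wz":0,"fingers":1},{"x":0,"y":0,"z":-1.5,"wx":0,"wy":0,"wz":0,"fingers":1},{"x":0,"y":0,"z":-1.5,"wx":0,"wy":0,"wz":0,"fingers":1},{"x":0,"y":0,"z":-1.5,"wx":0,"wy":0,"wz":0,"fingers":1},{"x":0,"y":0,"z":-1.5,"wx":0,"wy":0,"wz":0,"fingers":1},{"x":0,"y":0,"z":-1.5,"wx":0,"wy":0,"wz":0,"fingers":1},{"x":0,"y":0,"z":0,"wx":0,"wy":0,"wz":0,"fingers":1}])

```text
time: 21.78
eef_pos: [574.5, 85.4, 193.4]
tcp_rot: [-3.134, 0.207, -0.004]
contact_force: [-0.1, -0.8, -3.2]
width: 0.485
```

```bash
python3 go.py 470 -287 190 -7.6; python3 - <<'E'
from h import *
c=dict(np.load("t2.npz"));w=cloud(c)
s=sel(w,335,140,465,275,130,160);print(rect(s),len(s))
s=sel(w,335,140,465,275,160,185);print(rect(s),len(s))
E
```

```text
t 21.78 p [574.5  85.4 193.4] F [-0.1 -0.8 -3.2] w 45.6 yaw -7.57 tilt [0.16 0.04]
turn [-0.0011 -0.0027  0.0004] shift cm in now-axes [-5.45 38.29  0.28] in goal axes [-5.43 38.3   0.34]
(array([ 472. , -383.1]), array([156.3,  42.8]), 2.7) 1153
(array([ 415.9, -384.7]), array([7.1, 2. ]), 13.1) 8
```

Emit:
jog_arm(rows=[{"x":-0.2,"y":1.2,"z":0,"wx":0,"wy":0,"wz":0,"fingers":1},{"x":-0.3,"y":2.2,"z":0,"wx":0,"wy":0,"wz":0,"fingers":1},{"x":-0.3,"y":2.2,"z":0,"wx":0,"wy":0,"wz":0,"fingers":1},{"x":-0.3,"y":2.2,"z":0,"wx":0,"wy":0,"wz":0,"fingers":1},{"x":-0.3,"y":2.2,"z":0,"wx":0,"wy":0,"wz":0,"fingers":1},{"x":-0.3,"y":2.2,"z":0,"wx":0,"wy":0,"wz":0,"fingers":1},{"x":-0.3,"y":2.2,"z":0,"wx":0,"wy":0,"wz":0,"fingers":1},{"x":-0.3,"y":2.2,"z":0,"wx":0,"wy":0,"wz":0,"fingers":1},{"x":-0.3,"y":2.2,"z":0,"wx":0,"wy":0,"wz":0,"fingers":1},{"x":-0.3,"y":2.2,"z":0,"wx":0,"wy":0,"wz":0,"fingers":1}])

```text
time: 22.62
eef_pos: [515.8, -120.3, 189.9]
tcp_rot: [3.135, -0.208, -0.002]
contact_force: [0.0, -0.4, -3.3]
width: 0.488
```

Emit:
jog_arm(rows=[{"x":-0.3,"y":2.2,"z":0,"wx":0,"wy":0,"wz":0,"fingers":1},{"x":-0.3,"y":2.2,"z":0,"wx":0,"wy":0,"wz":0,"fingers":1},{"x":-0.3,"y":2.2,"z":0,"wx":0,"wy":0,"wz":0,"fingers":1},{"x":-0.3,"y":2.2,"z":0,"wx":0,"wy":0,"wz":0,"fingers":1},{"x":-0.3,"y":2.2,"z":0,"wx":0,"wy":0,"wz":0,"fingers":1},{"x":-0.3,"y":2.2,"z":0,"wx":0,"wy":0,"wz":0,"fingers":1},{"x":-0.3,"y":2.2,"z":0,"wx":0,"wy":0,"wz":0,"fingers":1},{"x":0,"y":1.5,"z":0,"wx":0,"wy":0,"wz":0,"fingers":1},{"x":0,"y":0,"z":0,"wx":0,"wy":0,"wz":0,"fingers":1},{"x":0,"y":0,"z":0,"wx":0,"wy":0,"wz":0,"fingers":1}])

```text
time: 23.45
eef_pos: [472.9, -284.3, 190.0]
tcp_rot: [-3.135, 0.21, 0.002]
contact_force: [0.6, 0.4, -3.7]
width: 0.486
```

```bash
python3 go.py 470 -287 87.3 -7.6
```

```text
t 23.45 p [ 472.9 -284.3  190. ] F [ 0.6  0.4 -3.7] w 45.6 yaw -7.67 tilt [-0.09  0.01]
turn [ 0.0001  0.0015 -0.0013] shift cm in now-axes [-0.24  0.3  10.27] in goal axes [-0.25  0.3  10.27]
```

Emit:
jog_arm(rows=[{"x":-0.2,"y":0.1,"z":1.5,"wx":0,"wy":0,"wz":0,"fingers":1},{"x":0,"y":0,"z":1.5,"wx":0,"wy":0,"wz":0,"fingers":1},{"x":0,"y":0,"z":1.5,"wx":0,"wy":0,"wz":0,"fingers":1},{"x":0,"y":0,"z":1.5,"wx":0,"wy":0,"wz":0,"fingers":1},{"x":0,"y":0,"z":1.5,"wx":0,"wy":0,"wz":0,"fingers":1},{"x":0,"y":0,"z":1.5,"wx":0,"wy":0,"wz":0,"fingers":1},{"x":0,"y":0,"z":0.6,"wx":0,"wy":0,"wz":0,"fingers":1},{"x":0,"y":0,"z":0.3,"wx":0,"wy":0,"wz":0,"fingers":1},{"x":0,"y":0,"z":0,"wx":0,"wy":0,"wz":0,"fingers":1},{"x":0,"y":0,"z":0,"wx":0,"wy":0,"wz":0,"fingers":1}])

```text
time: 24.28
eef_pos: [472.2, -284.4, 92.5]
tcp_rot: [3.135, -0.207, 0.001]
contact_force: [0.4, -0.3, -3.5]
width: 0.486
```

Emit:
jog_arm(rows=[{"x":0,"y":0,"z":0.1,"wx":0,"wy":0,"wz":0,"fingers":1},{"x":0,"y":0,"z":0.1,"wx":0,"wy":0,"wz":0,"fingers":1},{"x":0,"y":0,"z":0,"wx":0,"wy":0,"wz":0,"fingers":1},{"x":0,"y":0,"z":0,"wx":0,"wy":0,"wz":0,"fingers":1}])

```text
time: 24.62
eef_pos: [472.1, -284.4, 90.2]
tcp_rot: [3.135, -0.207, 0.001]
contact_force: [0.2, 0.5, -2.8]
width: 0.491
```

Emit:
jog_arm(rows=[{"x":0,"y":0,"z":0.1,"wx":0,"wy":0,"wz":0,"fingers":1},{"x":0,"y":0,"z":0.1,"wx":0,"wy":0,"wz":0,"fingers":1},{"x":0,"y":0,"z":0.05,"wx":0,"wy":0,"wz":0,"fingers":1},{"x":0,"y":0,"z":0,"wx":0,"wy":0,"wz":0,"fingers":1},{"x":0,"y":0,"z":0,"wx":0,"wy":0,"wz":0,"fingers":1}])

```text
time: 25.03
eef_pos: [472.0, -284.4, 87.5]
tcp_rot: [3.135, -0.207, -0.0]
contact_force: [-0.1, 0.7, -3.5]
width: 0.489
```

Emit:
jog_arm(rows=[{"x":0,"y":0,"z":0.05,"wx":0,"wy":0,"wz":0,"fingers":1},{"x":0,"y":0,"z":0,"wx":0,"wy":0,"wz":0,"fingers":1},{"x":0,"y":0,"z":0.05,"wx":0,"wy":0,"wz":0,"fingers":1},{"x":0,"y":0,"z":0,"wx":0,"wy":0,"wz":0,"fingers":1}])

```text
time: 25.37
eef_pos: [472.0, -284.5, 87.3]
tcp_rot: [-3.134, 0.207, -0.001]
contact_force: [-5.7, 3.5, 16.6]
width: 0.486
```

Emit:
jog_arm(rows=[{"x":0,"y":0,"z":-0.05,"wx":0,"wy":0,"wz":0,"fingers":1},{"x":0,"y":0,"z":0,"wx":0,"wy":0,"wz":0,"fingers":-0.6},{"x":0,"y":0,"z":0,"wx":0,"wy":0,"wz":0,"fingers":-0.6},{"x":0,"y":0,"z":0,"wx":0,"wy":0,"wz":0,"fingers":-0.6},{"x":0,"y":0,"z":-1.5,"wx":0,"wy":0,"wz":0,"fingers":-0.6},{"x":0,"y":0,"z":-2.5,"wx":0,"wy":0,"wz":0,"fingers":-0.6},{"x":0,"y":0,"z":-2.5,"wx":0,"wy":0,"wz":0,"fingers":-0.6},{"x":0,"y":0,"z":-2.5,"wx":0,"wy":0,"wz":0,"fingers":-0.6},{"x":0,"y":0,"z":-2.5,"wx":0,"wy":0,"wz":0,"fingers":-0.6},{"x":0,"y":0,"z":0,"wx":0,"wy":0,"wz":0,"fingers":-0.6}])

```text
time: 26.2
eef_pos: [473.5, -285.6, 206.2]
tcp_rot: [3.133, -0.208, 0.008]
contact_force: [1.0, 0.3, 1.2]
width: 0.802
```

```bash
python3 - <<'E'
from h import *
from station import read_camera
c=read_camera("top");w=cloud(c);np.savez("t3.npz",**c)
cv2.imwrite("pics/t3.png",cv2.resize(c["image"][75:280,160:470],None,fx=2.5,fy=2.5,interpolation=cv2.INTER_CUBIC))
s=sel(w,220,105,262,145,66,85);print("cup rim",circ(s[s[:,2]>70]),rect(s),len(s),s[:,2].max())
s=sel(w,340,145,460,275,125,180);print("tray tops",rect(s),len(s))
E
python3 go.py 619 9.6 170 -7.5
```

```text
cup rim (array([619.80593649,  10.61386842]), np.float64(21.67839986501914)) (array([620. ,   9.9]), array([45.3, 46.3]), 1.0) 171 77.64466236858561
tray tops (array([ 480.2, -311.6]), array([137.7,  96.5]), 87.4) 1333
t 26.25 p [ 473.  -284.9  204. ] F [-0.2  0.  -0.5] w 75.2 yaw -7.55 tilt [ 0.21 -0.06]
turn [ 0.0006 -0.0037 -0.0009] shift cm in now-axes [ 10.59 -31.12   3.42] in goal axes [ 10.63 -31.11   3.4 ]
```

View pics/t3.png

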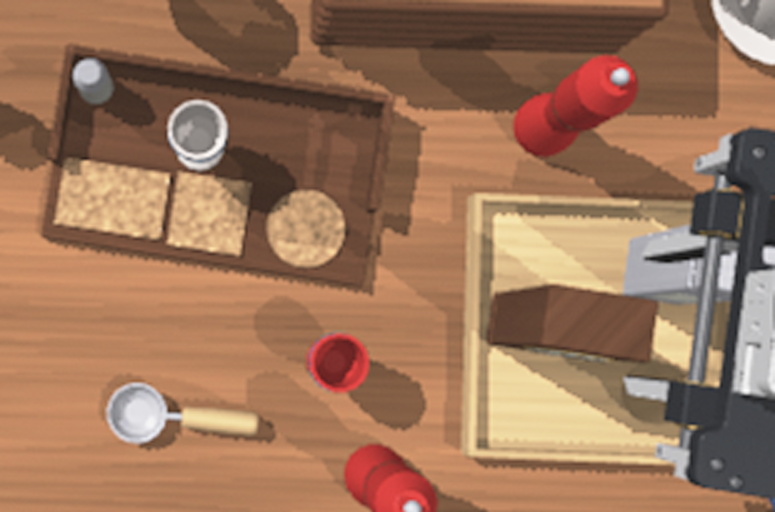

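The mats are clear: oblong (112,200), square (208,213) and round (306,229). The cup stands upright at (197,135), and the clock is in the tray at (575,322). I move over the cup and measure the mats on the way.

Emit:
jog_arm(rows=[{"x":0.7,"y":-2.1,"z":0,"wx":0,"wy":0,"wz":0,"fingers":-0.5},{"x":0.7,"y":-2.1,"z":0,"wx":0,"wy":0,"wz":0,"fingers":-0.5},{"x":0.7,"y":-2.1,"z":0,"wx":0,"wy":0,"wz":0,"fingers":-0.5},{"x":0.7,"y":-2.1,"z":0,"wx":0,"wy":0,"wz":0,"fingers":-0.5},{"x":0.7,"y":-2.1,"z":0,"wx":0,"wy":0,"wz":0,"fingers":-0.5},{"x":0.7,"y":-2.1,"z":0,"wx":0,"wy":0,"wz":0,"fingers":-0.5},{"x":0.7,"y":-2.1,"z":0,"wx":0,"wy":0,"wz":0,"fingers":-0.5},{"x":0.7,"y":-2.1,"z":0,"wx":0,"wy":0,"wz":0,"fingers":-0.5},{"x":0.7,"y":-2.1,"z":0,"wx":0,"wy":0,"wz":0,"fingers":-0.5},{"x":0.7,"y":-2.1,"z":0,"wx":0,"wy":0,"wz":0,"fingers":-0.5}])

```text
time: 27.08
eef_pos: [569.1, -84.3, 201.0]
tcp_rot: [3.135, -0.207, -0.002]
contact_force: [0.2, -0.9, -0.1]
width: 0.752
```

Emit:
jog_arm(rows=[{"x":0.7,"y":-2.1,"z":0,"wx":0,"wy":0,"wz":0,"fingers":-0.5},{"x":0.7,"y":-2.1,"z":0,"wx":0,"wy":0,"wz":0,"fingers":-0.5},{"x":0.7,"y":-2.1,"z":0,"wx":0,"wy":0,"wz":0,"fingers":-0.5},{"x":0.7,"y":-2.1,"z":0,"wx":0,"wy":0,"wz":0,"fingers":-0.5},{"x":0.7,"y":-2.0,"z":0,"wx":0,"wy":0,"wz":0,"fingers":-0.5},{"x":0.2,"y":0,"z":0,"wx":0,"wy":0,"wz":0,"fingers":-0.5},{"x":0,"y":0,"z":0,"wx":0,"wy":0,"wz":0,"fingers":-0.5}])

```text
time: 27.67
eef_pos: [619.4, 13.7, 200.7]
tcp_rot: [3.134, -0.204, -0.002]
contact_force: [-0.0, -0.3, -0.1]
width: 0.751
```

```bash
python3 go.py 619.9 10.3 90 -7.5; python3 - <<'E'
from h import *
from station import read_camera
c=read_camera("wrist");np.savez("w6.npz",**c);cv2.imwrite("pics/w6.png",c["image"])
w=cloud(c)
s=w.reshape(-1,3);k=(abs(s[:,0]-620)<35)&(abs(s[:,1]-10)<35)&(s[:,2]>70)&(s[:,2]<82);q=s[k];print("cup rim",circ(q),rect(q),k.sum(),q[:,2].max())
for n,c in (("wrist",c),("top",dict(np.load("t3.npz")))):
    w=cloud(c);hsv=cv2.cvtColor(c["image"],cv2.COLOR_BGR2HSV)
    m=((hsv[...,2]>130)&(w[...,2]>6)&(w[...,2]<22)&(abs(w[...,0]-560)<90)&(abs(w[...,1]-0)<145)).astype(np.uint8)
    m=cv2.morphologyEx(m,cv2.MORPH_OPEN,np.ones((3,3)))
    N,L,S,_=cv2.connectedComponentsWithStats(m)
    for i in range(1,N):
        if S[i,4]>150: 
            p=w[L==i];print(n,S[i].tolist(),rect(p),"z",np.median(p[:,2]).round(1))
E
```

```text
t 27.67 p [619.4  13.7 200.7] F [-0.  -0.3 -0.1] w 70.6 yaw -7.46 tilt [-0.08 -0.03]
turn [0.0006 0.0013 0.0006] shift cm in now-axes [ 0.11  0.32 11.07] in goal axes [ 0.1   0.33 11.07]
cup rim (array([619.66245223,  11.79659964]), np.float64(21.631532118165676)) (array([619.6,  11.3]), array([46.6, 46.7]), 28.4) 497 78.1287845875624
wrist [186, 82, 51, 78, 3575] (array([570.8,  86.1]), array([92.1, 59.8]), 82.6) z 15.4
wrist [189, 165, 51, 48, 2208] (array([560. ,   1.4]), array([64.3, 65.3]), 82.2) z 15.4
wrist [200, 226, 42, 45, 1406] (array([555.6, -86.4]), array([70.3, 55.3]), 71.5) z 15.4
top [182, 139, 46, 32, 1165] (array([571.7,  87. ]), array([95.3, 59.6]), 83.2) z 14.3
top [227, 144, 32, 33, 855] (array([560.8,   2.2]), array([66. , 65.8]), 82.8) z 14.3
top [266, 151, 32, 31, 764] (array([548.8, -83.8]), array([64.6, 67.9]), 46.4) z 14.2
```

View pics/w6.png

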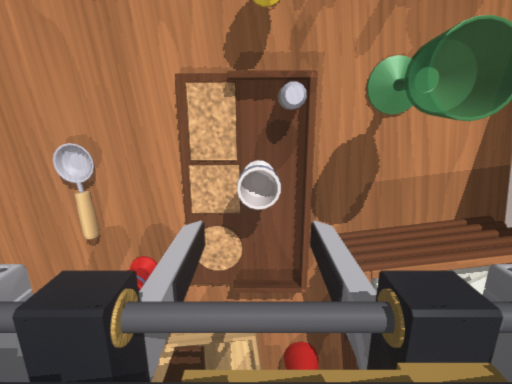

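Wrist view: the cup is at (259,187), the mats at (212,120), (214,190) and (218,248), and the shaker at (292,95) is clear. The mats fit a row at 85 mm spacing and yaw -7.5°: oblong (571.4,86.3), square (560.3,1.9), round (549.2,-82.6). The cup is at (619.7,11), 58 mm behind the row as stated.

Emit:
jog_arm(rows=[{"x":0.05,"y":0.25,"z":0,"wx":0,"wy":0,"wz":0,"fingers":-0.5},{"x":0,"y":0,"z":1.5,"wx":0,"wy":0,"wz":0,"fingers":-0.5},{"x":0,"y":0,"z":2,"wx":0,"wy":0,"wz":0,"fingers":-0.5},{"x":0,"y":0,"z":2,"wx":0,"wy":0,"wz":0,"fingers":-0.5},{"x":0,"y":0,"z":2,"wx":0,"wy":0,"wz":0,"fingers":-0.5},{"x":0,"y":0,"z":2,"wx":0,"wy":0,"wz":0,"fingers":-0.5},{"x":0,"y":0,"z":1.5,"wx":0,"wy":0,"wz":0,"fingers":-0.5},{"x":0,"y":0,"z":0,"wx":0,"wy":0,"wz":0,"fingers":-0.5},{"x":0,"y":0,"z":0,"wx":0,"wy":0,"wz":0,"fingers":-0.5}])

```text
time: 28.47
eef_pos: [619.1, 9.1, 91.9]
tcp_rot: [3.134, -0.209, -0.001]
contact_force: [0.8, -0.3, 0.9]
width: 0.747
```

```bash
python3 go.py 619.7 11 28 -7.5
```

```text
t 28.47 p [619.1   9.1  91.9] F [ 0.8 -0.3  0.9] w 70.2 yaw -7.64 tilt [-0.05 -0.03]
turn [ 0.0007  0.0008 -0.0024] shift cm in now-axes [ 0.04 -0.2   6.39] in goal axes [ 0.04 -0.2   6.39]
```

Emit:
jog_arm(rows=[{"x":0.05,"y":-0.2,"z":0.5,"wx":0,"wy":0,"wz":0,"fingers":-0.5},{"x":0,"y":0,"z":1.2,"wx":0,"wy":0,"wz":0,"fingers":-0.5},{"x":0,"y":0,"z":1.2,"wx":0,"wy":0,"wz":0,"fingers":-0.5},{"x":0,"y":0,"z":1.2,"wx":0,"wy":0,"wz":0,"fingers":-0.5},{"x":0,"y":0,"z":1.2,"wx":0,"wy":0,"wz":0,"fingers":-0.5},{"x":0,"y":0,"z":0.8,"wx":0,"wy":0,"wz":0,"fingers":-0.5},{"x":0,"y":0,"z":0.2,"wx":0,"wy":0,"wz":0,"fingers":-0.5},{"x":0,"y":0,"z":0,"wx":0,"wy":0,"wz":0,"fingers":-0.5},{"x":0,"y":0,"z":0,"wx":0,"wy":0,"wz":0,"fingers":-0.5}], grip_force=10)

```text
time: 29.22
eef_pos: [620.5, 12.0, 29.1]
tcp_rot: [3.135, -0.207, 0.0]
contact_force: [-0.4, 0.2, 0.6]
width: 0.747
```

```bash
python3 go.py 619.7 11 28 -7.5
```

```text
t 29.22 p [620.5  12.   29.1] F [-0.4  0.2  0.6] w 70.3 yaw -7.57 tilt [ 0.01 -0.01]
turn [ 0.0002 -0.0002 -0.0012] shift cm in now-axes [-0.06  0.11  0.11] in goal axes [-0.06  0.11  0.11]
```

Emit:
jog_arm(rows=[{"x":-0.05,"y":0.1,"z":0.1,"wx":0,"wy":0,"wz":0,"fingers":-0.3},{"x":0,"y":0,"z":0,"wx":0,"wy":0,"wz":0,"fingers":-0.1},{"x":0,"y":0,"z":0,"wx":0,"wy":0,"wz":0,"fingers":0},{"x":0,"y":0,"z":0,"wx":0,"wy":0,"wz":0,"fingers":0.05},{"x":0,"y":0,"z":0,"wx":0,"wy":0,"wz":0,"fingers":0.1},{"x":0,"y":0,"z":0,"wx":0,"wy":0,"wz":0,"fingers":0.2},{"x":0,"y":0,"z":0,"wx":0,"wy":0,"wz":0,"fingers":0.5},{"x":0,"y":0,"z":0,"wx":0,"wy":0,"wz":0,"fingers":1},{"x":0,"y":0,"z":0,"wx":0,"wy":0,"wz":0,"fingers":1},{"x":0,"y":0,"z":0,"wx":0,"wy":0,"wz":0,"fingers":1}], grip_force=10)

```text
time: 30.05
eef_pos: [619.9, 11.2, 28.2]
tcp_rot: [3.135, -0.207, 0.001]
contact_force: [0.5, 0.8, 4.9]
width: 0.487
```

Emit:
jog_arm(rows=[{"x":0,"y":0,"z":-0.3,"wx":0,"wy":0,"wz":0,"fingers":1},{"x":0,"y":0,"z":-0.7,"wx":0,"wy":0,"wz":0,"fingers":1},{"x":0,"y":0,"z":-1.2,"wx":0,"wy":0,"wz":0,"fingers":1},{"x":0,"y":0,"z":-1.2,"wx":0,"wy":0,"wz":0,"fingers":1},{"x":0,"y":0,"z":-1.2,"wx":0,"wy":0,"wz":0,"fingers":1},{"x":0,"y":0,"z":-1.2,"wx":0,"wy":0,"wz":0,"fingers":1},{"x":0,"y":0,"z":-1.2,"wx":0,"wy":0,"wz":0,"fingers":1},{"x":0,"y":0,"z":-1.0,"wx":0,"wy":0,"wz":0,"fingers":1},{"x":0,"y":0,"z":-0.5,"wx":0,"wy":0,"wz":0,"fingers":1},{"x":0,"y":0,"z":0,"wx":0,"wy":0,"wz":0,"fingers":1}])

```text
time: 30.88
eef_pos: [620.2, 11.3, 114.3]
tcp_rot: [-3.134, 0.207, -0.002]
contact_force: [-0.1, 0.3, -1.9]
width: 0.494
```

```bash
python3 - <<'E'
from h import *
from station import read_camera
c=dict(np.load("t3.npz"));w=cloud(c)
s=sel(w,45,150,135,240,7,25)
e=s[s[:,2]>12];print("plate",circ(e),rect(s),len(e),np.median(s[:,2]))
c=read_camera("wrist");cv2.imwrite("pics/w7.png",c["image"])
E
python3 go.py 477.5 330.5 110 -7.5
```

```text
plate (array([478.05153232, 327.8713022 ]), np.float64(73.3499230976276)) (array([477.9, 328.4]), array([153.6, 154.1]), 71.4) 609 9.268853139464568
t 30.93 p [619.8  11.4 113.4] F [ 0.5  0.3 -2.2] w 46.5 yaw -7.55 tilt [0.04 0.01]
turn [-0.0003 -0.0006 -0.0009] shift cm in now-axes [-18.31 -29.76   0.34] in goal axes [-18.28 -29.78   0.34]
```

View pics/w7.png

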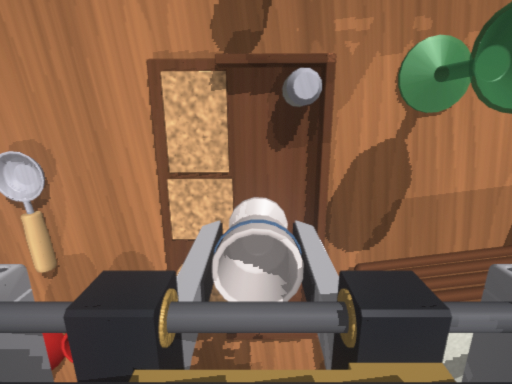

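The cup is held upright between the pads at (260,260). Carrying it to the plate centre, measured at (478,328).

Emit:
jog_arm(rows=[{"x":-0.5,"y":-0.8,"z":0,"wx":0,"wy":0,"wz":0,"fingers":1},{"x":-1,"y":-1.6,"z":0,"wx":0,"wy":0,"wz":0,"fingers":1},{"x":-1,"y":-1.6,"z":0,"wx":0,"wy":0,"wz":0,"fingers":1},{"x":-1,"y":-1.6,"z":0,"wx":0,"wy":0,"wz":0,"fingers":1},{"x":-1,"y":-1.6,"z":0,"wx":0,"wy":0,"wz":0,"fingers":1},{"x":-1,"y":-1.6,"z":0,"wx":0,"wy":0,"wz":0,"fingers":1},{"x":-1,"y":-1.6,"z":0,"wx":0,"wy":0,"wz":0,"fingers":1},{"x":-1,"y":-1.6,"z":0,"wx":0,"wy":0,"wz":0,"fingers":1},{"x":-1,"y":-1.6,"z":0,"wx":0,"wy":0,"wz":0,"fingers":1},{"x":-1,"y":-1.6,"z":0,"wx":0,"wy":0,"wz":0,"fingers":1}])

```text
time: 31.77
eef_pos: [544.2, 175.7, 112.2]
tcp_rot: [3.134, -0.207, -0.002]
contact_force: [0.3, 0.5, -1.1]
width: 0.495
```

Emit:
jog_arm(rows=[{"x":-1,"y":-1.6,"z":0,"wx":0,"wy":0,"wz":0,"fingers":1},{"x":-1,"y":-1.6,"z":0,"wx":0,"wy":0,"wz":0,"fingers":1},{"x":-1,"y":-1.6,"z":0,"wx":0,"wy":0,"wz":0,"fingers":1},{"x":-1,"y":-1.6,"z":0,"wx":0,"wy":0,"wz":0,"fingers":1},{"x":-1,"y":-1.6,"z":0,"wx":0,"wy":0,"wz":0,"fingers":1},{"x":-1,"y":-1.6,"z":0,"wx":0,"wy":0,"wz":0,"fingers":1},{"x":-1,"y":-1.6,"z":0,"wx":0,"wy":0,"wz":0,"fingers":1},{"x":-0.8,"y":-1.3,"z":0,"wx":0,"wy":0,"wz":0,"fingers":1},{"x":0,"y":-0.6,"z":0,"wx":0,"wy":0,"wz":0,"fingers":1},{"x":0,"y":0,"z":0,"wx":0,"wy":0,"wz":0,"fingers":1}])

```text
time: 32.6
eef_pos: [484.7, 316.0, 112.4]
tcp_rot: [3.135, -0.203, -0.001]
contact_force: [-0.5, -0.2, -0.3]
width: 0.493
```

```bash
python3 go.py 478 328.2 24.2 -7.5;  python3 - <<'E'
from h import *
from station import read_camera
c=read_camera("side");w=cloud(c)
s=w.reshape(-1,3);k=(abs(s[:,0]-478)<90)&(abs(s[:,1]-328)<90)&(s[:,2]>5)&(s[:,2]<30);print("plate side",rect(s[k]),k.sum())
E
```

```text
t 32.6 p [484.7 316.  112.4] F [-0.5 -0.2 -0.3] w 46.3 yaw -7.42 tilt [-0.04 -0.02]
turn [0.0004 0.0006 0.0013] shift cm in now-axes [-0.81 -1.13  8.82] in goal axes [-0.82 -1.12  8.82]
plate side (array([475.1, 332.1]), array([154.1, 154.5]), 27.8) 811
```

Emit:
jog_arm(rows=[{"x":-0.4,"y":-0.6,"z":0,"wx":0,"wy":0,"wz":0,"fingers":1},{"x":-0.4,"y":-0.6,"z":0,"wx":0,"wy":0,"wz":0,"fingers":1},{"x":0,"y":0,"z":1.2,"wx":0,"wy":0,"wz":0,"fingers":1},{"x":0,"y":0,"z":1.5,"wx":0,"wy":0,"wz":0,"fingers":1},{"x":0,"y":0,"z":1.5,"wx":0,"wy":0,"wz":0,"fingers":1},{"x":0,"y":0,"z":1.5,"wx":0,"wy":0,"wz":0,"fingers":1},{"x":0,"y":0,"z":1.0,"wx":0,"wy":0,"wz":0,"fingers":1},{"x":0,"y":0,"z":0.5,"wx":0,"wy":0,"wz":0,"fingers":1},{"x":0,"y":0,"z":0.2,"wx":0,"wy":0,"wz":0,"fingers":1},{"x":0,"y":0,"z":0,"wx":0,"wy":0,"wz":0,"fingers":1}])

```text
time: 33.48
eef_pos: [479.2, 327.3, 38.8]
tcp_rot: [3.134, -0.208, -0.0]
contact_force: [0.1, -0.3, -0.9]
width: 0.494
```

```bash
python3 go.py 477.5 329 24.2 -7.5; python3 - <<'E'
from h import *
from station import read_camera
c=read_camera("wrist");w=cloud(c)
s=w.reshape(-1,3);k=(abs(s[:,0]-478)<90)&(abs(s[:,1]-328)<90)&(s[:,2]>5)&(s[:,2]<13);print("plate wrist",rect(s[k]),k.sum())
cv2.imwrite("pics/w8.png",c["image"])
E
```

```text
t 33.48 p [479.2 327.3  38.8] F [ 0.1 -0.3 -0.9] w 46.5 yaw -7.58 tilt [-0.01 -0.02]
turn [ 0.0003  0.0001 -0.0014] shift cm in now-axes [-0.19 -0.15  1.46] in goal axes [-0.19 -0.15  1.46]
plate wrist (array([476.5, 332.9]), array([143.3, 151.4]), 84.1) 16951
```

View pics/w8.png

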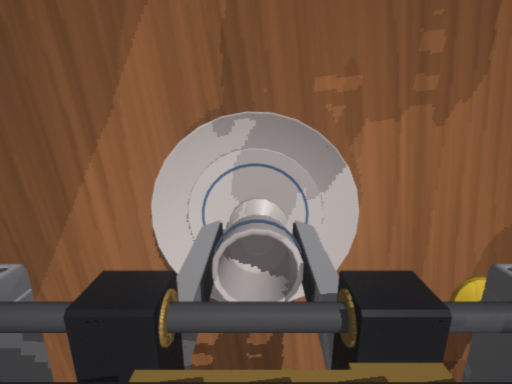

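The cup at (258,260) is over the plate's blue circle, which is centred near column 255. Lowering it gently.

Emit:
jog_arm(rows=[{"x":-0.15,"y":-0.2,"z":0,"wx":0,"wy":0,"wz":0,"fingers":1},{"x":0,"y":0,"z":0.4,"wx":0,"wy":0,"wz":0,"fingers":1},{"x":0,"y":0,"z":0.4,"wx":0,"wy":0,"wz":0,"fingers":1},{"x":0,"y":0,"z":0.3,"wx":0,"wy":0,"wz":0,"fingers":1},{"x":0,"y":0,"z":0.1,"wx":0,"wy":0,"wz":0,"fingers":1},{"x":0,"y":0,"z":0,"wx":0,"wy":0,"wz":0,"fingers":1},{"x":0,"y":0,"z":0,"wx":0,"wy":0,"wz":0,"fingers":1}])

```text
time: 34.12
eef_pos: [477.9, 329.6, 26.9]
tcp_rot: [3.135, -0.207, -0.0]
contact_force: [-0.3, 0.1, 0.2]
width: 0.495
```

Emit:
jog_arm(rows=[{"x":0,"y":0,"z":0.05,"wx":0,"wy":0,"wz":0,"fingers":1},{"x":0,"y":0,"z":0,"wx":0,"wy":0,"wz":0,"fingers":1},{"x":0,"y":0,"z":0,"wx":0,"wy":0,"wz":0,"fingers":1}])

```text
time: 34.37
eef_pos: [477.9, 329.7, 26.5]
tcp_rot: [-3.135, 0.207, -0.0]
contact_force: [-0.7, 0.7, -1.2]
width: 0.491
```

Emit:
jog_arm(rows=[{"x":0,"y":0,"z":0.1,"wx":0,"wy":0,"wz":0,"fingers":1},{"x":0,"y":0,"z":0,"wx":0,"wy":0,"wz":0,"fingers":1},{"x":0,"y":0,"z":0,"wx":0,"wy":0,"wz":0,"fingers":1}])

```text
time: 34.62
eef_pos: [477.8, 329.6, 25.4]
tcp_rot: [3.135, -0.207, -0.0]
contact_force: [-0.0, -0.2, -0.8]
width: 0.495
```

Emit:
jog_arm(rows=[{"x":0,"y":0,"z":0.05,"wx":0,"wy":0,"wz":0,"fingers":1},{"x":0,"y":0,"z":0,"wx":0,"wy":0,"wz":0,"fingers":1},{"x":0,"y":0,"z":0,"wx":0,"wy":0,"wz":0,"fingers":1}])

```text
time: 34.87
eef_pos: [477.9, 329.6, 24.9]
tcp_rot: [3.135, -0.207, -0.0]
contact_force: [-0.5, 0.3, -1.1]
width: 0.496
```

Emit:
jog_arm(rows=[{"x":0,"y":0,"z":0.05,"wx":0,"wy":0,"wz":0,"fingers":1},{"x":0,"y":0,"z":0,"wx":0,"wy":0,"wz":0,"fingers":1},{"x":0,"y":0,"z":0,"wx":0,"wy":0,"wz":0,"fingers":1}])

```text
time: 35.12
eef_pos: [477.8, 329.6, 24.4]
tcp_rot: [3.135, -0.207, -0.0]
contact_force: [0.3, -0.0, -0.4]
width: 0.491
```

Emit:
jog_arm(rows=[{"x":0,"y":0,"z":0.04,"wx":0,"wy":0,"wz":0,"fingers":1},{"x":0,"y":0,"z":0,"wx":0,"wy":0,"wz":0,"fingers":1},{"x":0,"y":0,"z":0.02,"wx":0,"wy":0,"wz":0,"fingers":1},{"x":0,"y":0,"z":0,"wx":0,"wy":0,"wz":0,"fingers":1}])

```text
time: 35.45
eef_pos: [478.1, 329.8, 24.1]
tcp_rot: [-3.134, 0.207, -0.001]
contact_force: [-0.5, -0.3, 5.1]
width: 0.494
```

Touch-down at 5 N. Releasing slowly and rising.

Emit:
jog_arm(rows=[{"x":0,"y":0,"z":-0.02,"wx":0,"wy":0,"wz":0,"fingers":0},{"x":0,"y":0,"z":0,"wx":0,"wy":0,"wz":0,"fingers":-0.2},{"x":0,"y":0,"z":0,"wx":0,"wy":0,"wz":0,"fingers":-0.5},{"x":0,"y":0,"z":0,"wx":0,"wy":0,"wz":0,"fingers":-0.5},{"x":0,"y":0,"z":0,"wx":0,"wy":0,"wz":0,"fingers":-0.5},{"x":0,"y":0,"z":-1.0,"wx":0,"wy":0,"wz":0,"fingers":-0.5},{"x":0,"y":0,"z":-2.0,"wx":0,"wy":0,"wz":0,"fingers":-0.5},{"x":0,"y":0,"z":-2.5,"wx":0,"wy":0,"wz":0,"fingers":-0.5},{"x":0,"y":0,"z":-3,"wx":0,"wy":0,"wz":0,"fingers":-0.6},{"x":0,"y":0,"z":-3,"wx":0,"wy":0,"wz":0,"fingers":-0.6}])

```text
time: 36.28
eef_pos: [477.7, 329.2, 140.8]
tcp_rot: [3.134, -0.208, -0.0]
contact_force: [0.1, -0.3, -0.1]
width: 0.794
```

Emit:
jog_arm(rows=[{"x":0,"y":1.5,"z":-3,"wx":0,"wy":0,"wz":0,"fingers":-0.6},{"x":0,"y":2.5,"z":-3,"wx":0,"wy":0,"wz":0,"fingers":-0.6},{"x":0,"y":2.5,"z":-1,"wx":0,"wy":0,"wz":0,"fingers":-0.6},{"x":0,"y":2.5,"z":0,"wx":0,"wy":0,"wz":0,"fingers":-0.6},{"x":0,"y":2.5,"z":0,"wx":0,"wy":0,"wz":0,"fingers":-0.6},{"x":0,"y":2.5,"z":0,"wx":0,"wy":0,"wz":0,"fingers":-0.6},{"x":0,"y":2.5,"z":0,"wx":0,"wy":0,"wz":0,"fingers":-0.6},{"x":0,"y":2.5,"z":0,"wx":0,"wy":0,"wz":0,"fingers":-0.6},{"x":0,"y":2.5,"z":0,"wx":0,"wy":0,"wz":0,"fingers":-0.6},{"x":0,"y":2.5,"z":0,"wx":0,"wy":0,"wz":0,"fingers":-0.6}])

```text
time: 37.12
eef_pos: [445.9, 90.4, 209.6]
tcp_rot: [-3.134, 0.208, -0.0]
contact_force: [0.8, -0.0, -0.8]
width: 0.801
```

```bash
python3 - <<'E'
from h import *
from station import read_camera
c=read_camera("top");w=cloud(c);np.savez("t4.npz",**c)
s=sel(w,45,140,140,240,60,80);print("cup",circ(s[s[:,2]>66]),rect(s),len(s),s[:,2].max())
s=sel(w,45,140,140,240,10.5,20);print("plate",rect(s))
s=sel(w,340,145,460,275,136,147);print("tray 135 tops",rect(s))
L=s[s[:,1]>-335];print("clock",rect(L));L=s[(s[:,1]<-350)&(s[:,0]>480)];print("tin",rect(L))
s=sel(w,340,145,460,275,125,134);L=s[(s[:,0]<450)];print("mill",rect(L),len(L))
E
python3 go.py 472 -284.5 215 -7.5
```

```text
t 37.17 p [445.5  86.  209.7] F [ 0.8 -6.7  0.1] w 75.5 yaw -7.83 tilt [0.   0.02]
turn [-0.0004  0.     -0.0058] shift cm in now-axes [ 7.68 36.34 -0.54] in goal axes [ 7.47 36.38 -0.53]Traceback (most recent call last):
  File "<stdin>", line 4, in <module>
    return umr_maximum(a, axis, None, out, keepdims, initial, where)
ValueError: zero-size array to reduction operation maximum which has no identity
```

```bash
python3 - <<'E'
from h import *
from station import read_camera,state
c=read_camera("top");cv2.imwrite("pics/t5.png",c["image"]);print(state()["contact_force"],state()["eef_pos"])
E
```

```text
[-0.14501172  0.08274869  0.10339812] [445.91484228  88.36067756 209.82037266]
```

View pics/t5.png

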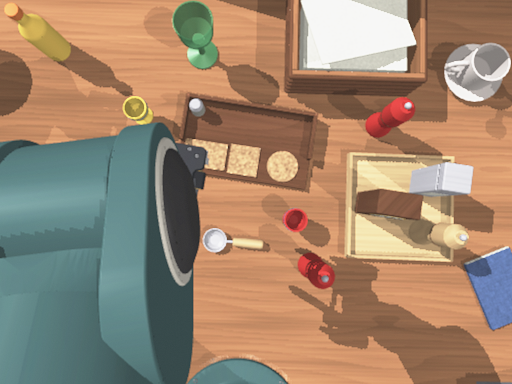

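The arm hides the plate for now. The tray shows the clock (390,205), tin (445,180) and mill (447,235) all standing. Fetching the clock first, so nothing has to be carried over placed things.

Emit:
jog_arm(rows=[{"x":0.4,"y":2.4,"z":0,"wx":0,"wy":0,"wz":-0.005,"fingers":-0.6},{"x":0.5,"y":2.4,"z":0,"wx":0,"wy":0,"wz":0,"fingers":-0.6},{"x":0.5,"y":2.4,"z":0,"wx":0,"wy":0,"wz":0,"fingers":-0.6},{"x":0.5,"y":2.4,"z":0,"wx":0,"wy":0,"wz":0,"fingers":-0.6},{"x":0.5,"y":2.4,"z":0,"wx":0,"wy":0,"wz":0,"fingers":-0.6},{"x":0.5,"y":2.4,"z":0,"wx":0,"wy":0,"wz":0,"fingers":-0.6},{"x":0.5,"y":2.4,"z":0,"wx":0,"wy":0,"wz":0,"fingers":-0.6},{"x":0.5,"y":2.4,"z":0,"wx":0,"wy":0,"wz":0,"fingers":-0.6},{"x":0.5,"y":2.4,"z":0,"wx":0,"wy":0,"wz":0,"fingers":-0.6},{"x":0.5,"y":2.4,"z":0,"wx":0,"wy":0,"wz":0,"fingers":-0.6}])

```text
time: 38.05
eef_pos: [464.5, -153.3, 209.6]
tcp_rot: [-3.135, 0.198, -0.001]
contact_force: [0.5, 0.7, 0.5]
width: 0.801
```

Emit:
jog_arm(rows=[{"x":0.5,"y":2.4,"z":0,"wx":0,"wy":0,"wz":0,"fingers":-0.6},{"x":0.5,"y":2.4,"z":0,"wx":0,"wy":0,"wz":0,"fingers":-0.6},{"x":0.5,"y":2.4,"z":0,"wx":0,"wy":0,"wz":0,"fingers":-0.6},{"x":0.5,"y":2.4,"z":0,"wx":0,"wy":0,"wz":0,"fingers":-0.6},{"x":0.5,"y":2.4,"z":0,"wx":0,"wy":0,"wz":0,"fingers":-0.6},{"x":0.2,"y":0.8,"z":0,"wx":0,"wy":0,"wz":0,"fingers":-0.6},{"x":0,"y":0,"z":0,"wx":0,"wy":0,"wz":0,"fingers":-0.6},{"x":0,"y":0,"z":0,"wx":0,"wy":0,"wz":0,"fingers":-0.6}])

```text
time: 38.72
eef_pos: [475.0, -282.4, 209.1]
tcp_rot: [-3.135, 0.2, 0.0]
contact_force: [0.5, 0.6, 0.0]
width: 0.797
```

```bash
python3 - <<'E'
from h import *
from station import read_camera
c=dict(np.load("t4.npz"));w=cloud(c)
s=sel(w,340,145,480,275,136,147);print("tray 135 tops",rect(s))
L=s[s[:,1]>-335];print("clock",rect(L));L=s[(s[:,1]<-350)&(s[:,0]>480)];print("tin",rect(L))
s=sel(w,340,145,480,275,120,140);L=s[(s[:,0]<450)&(s[:,1]<-350)];print("mill",rect(L),len(L))
c=read_camera("wrist");s=cloud(c).reshape(-1,3);k=(s[:,2]>136)&(s[:,2]<146)&(s[:,0]>380)&(s[:,0]<560)&(s[:,1]>-340)&(s[:,1]<-230);print("clock w",rect(s[k]))
c=read_camera("top");w=cloud(c)
s=sel(w,45,140,140,240,60,80);print("cup",circ(s[s[:,2]>66]),rect(s),len(s),s[:,2].max())
s=sel(w,45,140,140,240,10.5,20);print("plate",rect(s))
E
python3 go.py 472 -284.5 87.3 -7.5
```

```text
tray 135 tops (array([ 477.1, -328.1]), array([166.5, 153.5]), 83.9)
clock (array([ 471.8, -284.3]), array([80.2, 46.2]), 82.3)
tin (array([ 521.7, -388.5]), array([52.8, 52. ]), 82.7)
mill (array([ 416.8, -383.7]), array([38.7, 45.3]), 74.8) 230
clock w (array([ 471.3, -284.1]), array([79.6, 46. ]), 82.4)
cup (array([478.67062972, 328.15734002]), np.float64(21.834849338795472)) (array([478.5, 327.9]), array([47.4, 46.8]), 40.4) 255 74.25788722014363
plate (array([478.1, 328.6]), array([153.2, 153.7]), 29.7)
t 38.82 p [ 475.3 -281.5  209.2] F [ 0.2 -0.4 -0.2] w 75.3 yaw -7.2 tilt [0.   0.04]
turn [-0.0006  0.      0.0052] shift cm in now-axes [-0.29  0.34 12.19] in goal axes [-0.28  0.34 12.19]
```

The cup stands within 1 mm of the plate centre (478.5,328.0 against 478.1,328.6). Gripping the clock.

Emit:
jog_arm(rows=[{"x":-0.3,"y":0.3,"z":1,"wx":0,"wy":0,"wz":0.006,"fingers":-0.6},{"x":0,"y":0,"z":2,"wx":0,"wy":0,"wz":0,"fingers":-0.6},{"x":0,"y":0,"z":2,"wx":0,"wy":0,"wz":0,"fingers":-0.6},{"x":0,"y":0,"z":2,"wx":0,"wy":0,"wz":0,"fingers":-0.6},{"x":0,"y":0,"z":2,"wx":0,"wy":0,"wz":0,"fingers":-0.6},{"x":0,"y":0,"z":2,"wx":0,"wy":0,"wz":0,"fingers":-0.6},{"x":0,"y":0,"z":1.1,"wx":0,"wy":0,"wz":0,"fingers":-0.6},{"x":0,"y":0,"z":0,"wx":0,"wy":0,"wz":0,"fingers":-0.6},{"x":0,"y":0,"z":0,"wx":0,"wy":0,"wz":0,"fingers":-0.6}])

```text
time: 39.57
eef_pos: [471.4, -285.3, 88.2]
tcp_rot: [3.135, -0.209, -0.001]
contact_force: [-0.0, -0.4, 0.1]
width: 0.802
```

```bash
python3 go.py 471.8 -284.3 88 -7.6
```

```text
t 39.57 p [ 471.4 -285.3   88.2] F [-0.  -0.4  0.1] w 75.4 yaw -7.62 tilt [-0.03  0.  ]
turn [ 0.0001  0.0006 -0.0003] shift cm in now-axes [ 0.02 -0.11  0.02] in goal axes [ 0.02 -0.11  0.02]
```

Emit:
jog_arm(rows=[{"x":0,"y":-0.1,"z":0,"wx":0,"wy":0,"wz":0,"fingers":0.2},{"x":0,"y":0,"z":0,"wx":0,"wy":0,"wz":0,"fingers":1},{"x":0,"y":0,"z":0,"wx":0,"wy":0,"wz":0,"fingers":1},{"x":0,"y":0,"z":0,"wx":0,"wy":0,"wz":0,"fingers":1},{"x":0,"y":0,"z":0,"wx":0,"wy":0,"wz":0,"fingers":1},{"x":0,"y":0,"z":0,"wx":0,"wy":0,"wz":0,"fingers":1},{"x":0,"y":0,"z":0,"wx":0,"wy":0,"wz":0,"fingers":1},{"x":0,"y":0,"z":0,"wx":0,"wy":0,"wz":0,"fingers":1}], grip_force=40)

```text
time: 40.23
eef_pos: [471.9, -284.5, 88.4]
tcp_rot: [-3.135, 0.209, -0.001]
contact_force: [-0.2, 1.8, 6.2]
width: 0.489
```

Emit:
jog_arm(rows=[{"x":0,"y":0,"z":-0.5,"wx":0,"wy":0,"wz":0,"fingers":1},{"x":0,"y":0,"z":-1.5,"wx":0,"wy":0,"wz":0,"fingers":1},{"x":0,"y":0,"z":-1.5,"wx":0,"wy":0,"wz":0,"fingers":1},{"x":0,"y":0,"z":-1.5,"wx":0,"wy":0,"wz":0,"fingers":1},{"x":0,"y":0,"z":-1.5,"wx":0,"wy":0,"wz":0,"fingers":1},{"x":0,"y":0,"z":-1.5,"wx":0,"wy":0,"wz":0,"fingers":1},{"x":0,"y":0,"z":-1.5,"wx":0,"wy":0,"wz":0,"fingers":1},{"x":0,"y":0,"z":0,"wx":0,"wy":0,"wz":0,"fingers":1}])

```text
time: 40.9
eef_pos: [472.4, -285.2, 185.4]
tcp_rot: [3.134, -0.209, 0.004]
contact_force: [0.2, -0.3, -3.3]
width: 0.488
```

```bash
python3 go.py 571.4 86.3 180 -7.5
```

```text
t 40.9 p [ 472.4 -285.2  185.4] F [ 0.2 -0.3 -3.3] w 45.9 yaw -7.64 tilt [ 0.16 -0.06]
turn [ 0.0007 -0.0028 -0.0024] shift cm in now-axes [  4.88 -38.13   0.53] in goal axes [  4.97 -38.12   0.54]
```

Emit:
jog_arm(rows=[{"x":0.1,"y":-1.2,"z":0,"wx":0,"wy":0,"wz":0,"fingers":1},{"x":0.3,"y":-2.2,"z":0,"wx":0,"wy":0,"wz":0,"fingers":1},{"x":0.3,"y":-2.2,"z":0,"wx":0,"wy":0,"wz":0,"fingers":1},{"x":0.3,"y":-2.2,"z":0,"wx":0,"wy":0,"wz":0,"fingers":1},{"x":0.3,"y":-2.2,"z":0,"wx":0,"wy":0,"wz":0,"fingers":1},{"x":0.3,"y":-2.2,"z":0,"wx":0,"wy":0,"wz":0,"fingers":1},{"x":0.3,"y":-2.2,"z":0,"wx":0,"wy":0,"wz":0,"fingers":1},{"x":0.3,"y":-2.2,"z":0,"wx":0,"wy":0,"wz":0,"fingers":1},{"x":0.3,"y":-2.2,"z":0,"wx":0,"wy":0,"wz":0,"fingers":1},{"x":0.3,"y":-2.2,"z":0,"wx":0,"wy":0,"wz":0,"fingers":1}])

```text
time: 41.73
eef_pos: [527.0, -78.9, 182.3]
tcp_rot: [3.135, -0.209, -0.001]
contact_force: [0.4, 0.4, -3.0]
width: 0.485
```

Emit:
jog_arm(rows=[{"x":0.3,"y":-2.2,"z":0,"wx":0,"wy":0,"wz":0,"fingers":1},{"x":0.3,"y":-2.2,"z":0,"wx":0,"wy":0,"wz":0,"fingers":1},{"x":0.3,"y":-2.2,"z":0,"wx":0,"wy":0,"wz":0,"fingers":1},{"x":0.3,"y":-2.2,"z":0,"wx":0,"wy":0,"wz":0,"fingers":1},{"x":0.3,"y":-2.2,"z":0,"wx":0,"wy":0,"wz":0,"fingers":1},{"x":0.3,"y":-2.2,"z":0,"wx":0,"wy":0,"wz":0,"fingers":1},{"x":0.3,"y":-2.2,"z":0,"wx":0,"wy":0,"wz":0,"fingers":1},{"x":0,"y":-1.5,"z":0,"wx":0,"wy":0,"wz":0,"fingers":1},{"x":0,"y":0,"z":0,"wx":0,"wy":0,"wz":0,"fingers":1},{"x":0,"y":0,"z":0,"wx":0,"wy":0,"wz":0,"fingers":1}])

```text
time: 42.57
eef_pos: [570.1, 84.9, 182.3]
tcp_rot: [3.134, -0.207, -0.002]
contact_force: [0.3, -0.6, -3.0]
width: 0.486
```

```bash
python3 go.py 571.4 86.3 99 -7.5
```

```text
t 42.57 p [570.1  84.9 182.3] F [ 0.3 -0.6 -3. ] w 45.7 yaw -7.56 tilt [-0.06 -0.04]
turn [ 0.0008  0.0009 -0.001 ] shift cm in now-axes [ 0.12 -0.16  8.33] in goal axes [ 0.12 -0.15  8.33]
```

Emit:
jog_arm(rows=[{"x":0.1,"y":-0.1,"z":1.0,"wx":0,"wy":0,"wz":0,"fingers":1},{"x":0,"y":0,"z":1.2,"wx":0,"wy":0,"wz":0,"fingers":1},{"x":0,"y":0,"z":1.2,"wx":0,"wy":0,"wz":0,"fingers":1},{"x":0,"y":0,"z":1.2,"wx":0,"wy":0,"wz":0,"fingers":1},{"x":0,"y":0,"z":1.2,"wx":0,"wy":0,"wz":0,"fingers":1},{"x":0,"y":0,"z":1.2,"wx":0,"wy":0,"wz":0,"fingers":1},{"x":0,"y":0,"z":0.7,"wx":0,"wy":0,"wz":0,"fingers":1},{"x":0,"y":0,"z":0,"wx":0,"wy":0,"wz":0,"fingers":1},{"x":0,"y":0,"z":0,"wx":0,"wy":0,"wz":0,"fingers":1}])

```text
time: 43.32
eef_pos: [571.6, 85.3, 105.9]
tcp_rot: [3.134, -0.209, -0.001]
contact_force: [0.4, 1.1, -2.2]
width: 0.484
```

```bash
python3 go.py 571.4 86.3 97.4 -7.5; python3 - <<'E'
from h import *
from station import read_camera
c=read_camera("wrist");s=cloud(c).reshape(-1,3);k=(s[:,2]>140)&(s[:,2]<165)&(s[:,0]>510)&(s[:,0]<630)&(s[:,1]>40)&(s[:,1]<145);print("clock w",rect(s[k]),k.sum(),np.median(s[k,2]))
E
```

```text
t 43.32 p [571.6  85.3 105.9] F [ 0.4  1.1 -2.2] w 45.5 yaw -7.63 tilt [-0.02 -0.03]
turn [ 0.0005  0.0003 -0.0023] shift cm in now-axes [-0.04 -0.1   0.85] in goal axes [-0.04 -0.1   0.85]
clock w (array([570.7,  85.7]), array([80. , 70.2]), 82.9) 12296 158.66130845784383
```

Emit:
jog_arm(rows=[{"x":0,"y":-0.08,"z":0.3,"wx":0,"wy":0,"wz":-0.002,"fingers":1},{"x":0,"y":0,"z":0.2,"wx":0,"wy":0,"wz":0,"fingers":1},{"x":0,"y":0,"z":0.1,"wx":0,"wy":0,"wz":0,"fingers":1},{"x":0,"y":0,"z":0.1,"wx":0,"wy":0,"wz":0,"fingers":1},{"x":0,"y":0,"z":0,"wx":0,"wy":0,"wz":0,"fingers":1},{"x":0,"y":0,"z":0,"wx":0,"wy":0,"wz":0,"fingers":1}])

```text
time: 43.87
eef_pos: [571.8, 86.2, 99.1]
tcp_rot: [3.135, -0.206, 0.0]
contact_force: [-0.3, 0.7, -3.1]
width: 0.488
```

Emit:
jog_arm(rows=[{"x":0,"y":0,"z":0.05,"wx":0,"wy":0,"wz":0,"fingers":1},{"x":0,"y":0,"z":0,"wx":0,"wy":0,"wz":0,"fingers":1},{"x":0,"y":0,"z":0,"wx":0,"wy":0,"wz":0,"fingers":1}])

```text
time: 44.12
eef_pos: [571.8, 86.3, 98.6]
tcp_rot: [3.135, -0.206, 0.0]
contact_force: [-0.4, -0.2, -3.4]
width: 0.486
```

Emit:
jog_arm(rows=[{"x":0,"y":0,"z":0.1,"wx":0,"wy":0,"wz":0,"fingers":1},{"x":0,"y":0,"z":0,"wx":0,"wy":0,"wz":0,"fingers":1},{"x":0,"y":0,"z":0.05,"wx":0,"wy":0,"wz":0,"fingers":1},{"x":0,"y":0,"z":0,"wx":0,"wy":0,"wz":0,"fingers":1}])

```text
time: 44.45
eef_pos: [571.9, 86.3, 97.5]
tcp_rot: [-3.135, 0.206, -0.0]
contact_force: [-2.9, -0.2, 6.4]
width: 0.488
```

Contact at 97.5, as predicted. Releasing, rising, and checking.

Emit:
jog_arm(rows=[{"x":0,"y":0,"z":-0.03,"wx":0,"wy":0,"wz":0,"fingers":-0.3},{"x":0,"y":0,"z":0,"wx":0,"wy":0,"wz":0,"fingers":-0.5},{"x":0,"y":0,"z":0,"wx":0,"wy":0,"wz":0,"fingers":-0.5},{"x":0,"y":0,"z":0,"wx":0,"wy":0,"wz":0,"fingers":-0.6},{"x":0,"y":0,"z":-1.5,"wx":0,"wy":0,"wz":0,"fingers":-0.6},{"x":0,"y":0,"z":-2.5,"wx":0,"wy":0,"wz":0,"fingers":-0.6},{"x":0,"y":0,"z":-2.5,"wx":0,"wy":0,"wz":0,"fingers":-0.6},{"x":0,"y":0,"z":-2.5,"wx":0,"wy":0,"wz":0,"fingers":-0.6},{"x":0,"y":0,"z":-2.5,"wx":0,"wy":0,"wz":0,"fingers":-0.6},{"x":0,"y":0,"z":0,"wx":0,"wy":0,"wz":0,"fingers":-0.6}])

```text
time: 45.28
eef_pos: [573.6, 86.2, 216.7]
tcp_rot: [-3.133, 0.206, -0.008]
contact_force: [0.5, -0.9, 0.4]
width: 0.8
```

```bash
python3 go.py 521.9 -388.3 212 -7.4; python3 - <<'E'
from h import *
from station import read_camera
c=read_camera("wrist");s=cloud(c).reshape(-1,3);k=(s[:,2]>144)&(s[:,2]<156)&(s[:,0]>510)&(s[:,0]<640)&(s[:,1]>30)&(s[:,1]<150);print("clock w",rect(s[k]),k.sum())
E
```

```text
t 45.28 p [573.6  86.2 216.7] F [ 0.5 -0.9  0.4] w 75.2 yaw -7.52 tilt [0.3  0.09]
turn [-0.0023 -0.005  -0.0021] shift cm in now-axes [ 1.08 47.72  0.36] in goal axes [ 0.98 47.72  0.47]
clock w (array([570.9,  86.5]), array([79.7, 46.1]), 82.6) 4373
```

The clock is within 0.6 mm of its mat centre and square. Now the tin.

Emit:
jog_arm(rows=[{"x":0,"y":2.5,"z":0,"wx":0,"wy":0,"wz":0,"fingers":-0.6},{"x":0,"y":2.5,"z":0,"wx":0,"wy":0,"wz":0,"fingers":-0.6},{"x":0,"y":2.5,"z":0,"wx":0,"wy":0,"wz":0,"fingers":-0.6},{"x":0,"y":2.5,"z":0,"wx":0,"wy":0,"wz":0,"fingers":-0.6},{"x":0,"y":2.5,"z":0,"wx":0,"wy":0,"wz":0,"fingers":-0.6},{"x":0,"y":2.5,"z":0,"wx":0,"wy":0,"wz":0,"fingers":-0.6},{"x":0,"y":2.5,"z":0,"wx":0,"wy":0,"wz":0,"fingers":-0.6},{"x":0,"y":2.5,"z":0,"wx":0,"wy":0,"wz":0,"fingers":-0.6},{"x":0,"y":2.5,"z":0,"wx":0,"wy":0,"wz":0,"fingers":-0.6},{"x":0,"y":2.5,"z":0,"wx":0,"wy":0,"wz":0,"fingers":-0.6}])

```text
time: 46.17
eef_pos: [538.5, -162.5, 211.5]
tcp_rot: [-3.135, 0.205, 0.002]
contact_force: [-0.1, 0.7, 1.0]
width: 0.801
```

Emit:
jog_arm(rows=[{"x":0.1,"y":2.5,"z":0,"wx":0,"wy":0,"wz":0,"fingers":-0.6},{"x":0.1,"y":2.5,"z":0,"wx":0,"wy":0,"wz":0,"fingers":-0.6},{"x":0.2,"y":2.5,"z":0,"wx":0,"wy":0,"wz":0,"fingers":-0.6},{"x":0.2,"y":2.5,"z":0,"wx":0,"wy":0,"wz":0,"fingers":-0.6},{"x":0.2,"y":2.5,"z":0,"wx":0,"wy":0,"wz":0,"fingers":-0.6},{"x":0.2,"y":2.5,"z":0,"wx":0,"wy":0,"wz":0,"fingers":-0.6},{"x":0,"y":2.5,"z":0,"wx":0,"wy":0,"wz":0,"fingers":-0.6},{"x":0,"y":2.5,"z":0,"wx":0,"wy":0,"wz":0,"fingers":-0.6},{"x":0,"y":2.5,"z":0,"wx":0,"wy":0,"wz":0,"fingers":-0.6},{"x":0,"y":0.5,"z":0,"wx":0,"wy":0,"wz":0,"fingers":-0.6}])

```text
time: 47.0
eef_pos: [516.8, -394.7, 211.4]
tcp_rot: [3.133, -0.212, -0.003]
contact_force: [-0.2, -1.9, 0.4]
width: 0.797
```

Emit:
jog_arm(rows=[{"x":0,"y":0,"z":0,"wx":0,"wy":0,"wz":0,"fingers":-0.6}])

```text
time: 47.08
eef_pos: [517.7, -392.6, 211.3]
tcp_rot: [3.134, -0.21, -0.002]
contact_force: [0.4, -0.3, 1.0]
width: 0.798
```

```bash
python3 go.py 521.9 -388.3 87 -7.4; python3 - <<'E'
from h import *
from station import read_camera
c=read_camera("wrist");s=cloud(c).reshape(-1,3);k=(s[:,2]>135)&(s[:,2]<147)&(s[:,0]>480)&(s[:,0]<570)&(s[:,1]>-440)&(s[:,1]<-345);print("tin w",rect(s[k]),k.sum())
E
```

```text
t 47.08 p [ 517.7 -392.6  211.3] F [ 0.4 -0.3  1. ] w 75.0 yaw -7.67 tilt [-0.09 -0.01]
turn [ 0.0004  0.0015 -0.0048] shift cm in now-axes [ 0.38 -0.49 12.43] in goal axes [ 0.36 -0.48 12.43]
tin w (array([ 521.2, -389.1]), array([52.2, 52. ]), 82.9) 3177
```

Emit:
jog_arm(rows=[{"x":0.35,"y":-0.45,"z":1,"wx":0,"wy":0,"wz":-0.006,"fingers":-0.6},{"x":0,"y":0,"z":2,"wx":0,"wy":0,"wz":0,"fingers":-0.6},{"x":0,"y":0,"z":2,"wx":0,"wy":0,"wz":0,"fingers":-0.6},{"x":0,"y":0,"z":2,"wx":0,"wy":0,"wz":0,"fingers":-0.6},{"x":0,"y":0,"z":2,"wx":0,"wy":0,"wz":0,"fingers":-0.6},{"x":0,"y":0,"z":2,"wx":0,"wy":0,"wz":0,"fingers":-0.6},{"x":0,"y":0,"z":1.2,"wx":0,"wy":0,"wz":0,"fingers":-0.6},{"x":0,"y":0,"z":0,"wx":0,"wy":0,"wz":0,"fingers":-0.6},{"x":0,"y":0,"z":0,"wx":0,"wy":0,"wz":0,"fingers":-0.6}])

```text
time: 47.88
eef_pos: [523.4, -386.0, 90.2]
tcp_rot: [-3.135, 0.195, 0.001]
contact_force: [-0.3, -0.1, -0.1]
width: 0.799
```

```bash
python3 go.py 521.5 -388.6 88 -7.3
```

```text
t 47.88 p [ 523.4 -386.    90.2] F [-0.3 -0.1 -0.1] w 75.1 yaw -7.1 tilt [-0.03  0.02]
turn [-0.0003  0.0006  0.0035] shift cm in now-axes [-0.15  0.28  0.22] in goal axes [-0.15  0.28  0.22]
```

Emit:
jog_arm(rows=[{"x":-0.15,"y":0.27,"z":0.15,"wx":0,"wy":0,"wz":0.003,"fingers":-0.6},{"x":0,"y":0,"z":0,"wx":0,"wy":0,"wz":0,"fingers":0},{"x":0,"y":0,"z":0,"wx":0,"wy":0,"wz":0,"fingers":1},{"x":0,"y":0,"z":0,"wx":0,"wy":0,"wz":0,"fingers":1},{"x":0,"y":0,"z":0,"wx":0,"wy":0,"wz":0,"fingers":1},{"x":0,"y":0,"z":0,"wx":0,"wy":0,"wz":0,"fingers":1},{"x":0,"y":0,"z":0,"wx":0,"wy":0,"wz":0,"fingers":1},{"x":0,"y":0,"z":0,"wx":0,"wy":0,"wz":0,"fingers":1}], grip_force=30)

```text
time: 48.55
eef_pos: [521.4, -389.5, 89.3]
tcp_rot: [3.135, -0.201, 0.001]
contact_force: [0.0, 0.8, 4.5]
width: 0.551
```

Emit:
jog_arm(rows=[{"x":0,"y":0,"z":-0.5,"wx":0,"wy":0,"wz":0,"fingers":1},{"x":0,"y":0,"z":-1.5,"wx":0,"wy":0,"wz":0,"fingers":1},{"x":0,"y":0,"z":-1.5,"wx":0,"wy":0,"wz":0,"fingers":1},{"x":0,"y":0,"z":-1.5,"wx":0,"wy":0,"wz":0,"fingers":1},{"x":0,"y":0,"z":-1.5,"wx":0,"wy":0,"wz":0,"fingers":1},{"x":0,"y":0,"z":-1.5,"wx":0,"wy":0,"wz":0,"fingers":1},{"x":0,"y":0,"z":-1.5,"wx":0,"wy":0,"wz":0,"fingers":1},{"x":0,"y":0,"z":0,"wx":0,"wy":0,"wz":0,"fingers":1}])

```text
time: 49.22
eef_pos: [522.1, -390.5, 188.0]
tcp_rot: [3.133, -0.201, 0.006]
contact_force: [0.3, -0.3, -0.7]
width: 0.55
```

```bash
python3 go.py 560.3 1.9 180 -7.5
```

```text
t 49.22 p [ 522.1 -390.5  188. ] F [ 0.3 -0.3 -0.7] w 51.7 yaw -7.34 tilt [ 0.22 -0.14]
turn [ 0.0019 -0.0041  0.0028] shift cm in now-axes [ -1.23 -39.4    0.72] in goal axes [ -1.33 -39.4    0.8 ]
```

Emit:
jog_arm(rows=[{"x":0,"y":-1.2,"z":0,"wx":0,"wy":0,"wz":0,"fingers":1},{"x":0,"y":-2.2,"z":0,"wx":0,"wy":0,"wz":0,"fingers":1},{"x":0,"y":-2.2,"z":0,"wx":0,"wy":0,"wz":0,"fingers":1},{"x":0,"y":-2.2,"z":0,"wx":0,"wy":0,"wz":0,"fingers":1},{"x":0,"y":-2.2,"z":0,"wx":0,"wy":0,"wz":0,"fingers":1},{"x":0,"y":-2.2,"z":0,"wx":0,"wy":0,"wz":0,"fingers":1},{"x":0,"y":-2.2,"z":0,"wx":0,"wy":0,"wz":0,"fingers":1},{"x":0,"y":-2.2,"z":0,"wx":0,"wy":0,"wz":0,"fingers":1},{"x":0,"y":-2.2,"z":0,"wx":0,"wy":0,"wz":0,"fingers":1},{"x":0,"y":-2.2,"z":0,"wx":0,"wy":0,"wz":0,"fingers":1}])

```text
time: 50.05
eef_pos: [547.7, -179.2, 183.5]
tcp_rot: [-3.135, 0.2, 0.001]
contact_force: [0.5, -0.2, -1.9]
width: 0.549
```

Emit:
jog_arm(rows=[{"x":0,"y":-2.2,"z":0,"wx":0,"wy":0,"wz":0,"fingers":1},{"x":0,"y":-2.2,"z":0,"wx":0,"wy":0,"wz":0,"fingers":1},{"x":-0.2,"y":-2.2,"z":0,"wx":0,"wy":0,"wz":0,"fingers":1},{"x":-0.2,"y":-2.2,"z":0,"wx":0,"wy":0,"wz":0,"fingers":1},{"x":-0.2,"y":-2.2,"z":0,"wx":0,"wy":0,"wz":0,"fingers":1},{"x":-0.2,"y":-2.2,"z":0,"wx":0,"wy":0,"wz":0,"fingers":1},{"x":-0.2,"y":-2.2,"z":0,"wx":0,"wy":0,"wz":0,"fingers":1},{"x":-0.2,"y":-2.2,"z":0,"wx":0,"wy":0,"wz":0,"fingers":1},{"x":0,"y":-0.7,"z":0,"wx":0,"wy":0,"wz":0,"fingers":1},{"x":0,"y":0,"z":0,"wx":0,"wy":0,"wz":0,"fingers":1}])

```text
time: 50.88
eef_pos: [559.2, 4.4, 183.4]
tcp_rot: [-3.135, 0.195, 0.001]
contact_force: [0.3, -0.3, -2.0]
width: 0.551
```

```bash
python3 go.py 560.3 1.2 101 -7.6
```

```text
t 50.88 p [559.2   4.4 183.4] F [ 0.3 -0.3 -2. ] w 51.8 yaw -7.13 tilt [-0.04  0.02]
turn [-0.0003  0.0008  0.0082] shift cm in now-axes [0.16 0.31 8.24] in goal axes [0.15 0.3  8.24]
```

Emit:
jog_arm(rows=[{"x":0.1,"y":0.15,"z":0,"wx":0,"wy":0,"wz":0.003,"fingers":1},{"x":0,"y":0,"z":1.2,"wx":0,"wy":0,"wz":0,"fingers":1},{"x":0,"y":0,"z":1.2,"wx":0,"wy":0,"wz":0,"fingers":1},{"x":0,"y":0,"z":1.2,"wx":0,"wy":0,"wz":0,"fingers":1},{"x":0,"y":0,"z":1.2,"wx":0,"wy":0,"wz":0,"fingers":1},{"x":0,"y":0,"z":1.2,"wx":0,"wy":0,"wz":0,"fingers":1},{"x":0,"y":0,"z":1.2,"wx":0,"wy":0,"wz":0,"fingers":1},{"x":0,"y":0,"z":0.5,"wx":0,"wy":0,"wz":0,"fingers":1},{"x":0,"y":0,"z":0,"wx":0,"wy":0,"wz":0,"fingers":1},{"x":0,"y":0,"z":0,"wx":0,"wy":0,"wz":0,"fingers":1}])

```text
time: 51.72
eef_pos: [560.3, 0.1, 106.8]
tcp_rot: [3.134, -0.206, -0.0]
contact_force: [-0.9, -0.1, -1.4]
width: 0.55
```

```bash
python3 go.py 560.3 1.2 98.3 -7.5; python3 - <<'E'
from h import *
from station import read_camera
c=read_camera("wrist");s=cloud(c).reshape(-1,3);k=(s[:,2]>140)&(s[:,2]<165)&(s[:,0]>510)&(s[:,0]<630)&(s[:,1]>-40)&(s[:,1]<37);print("tin w",rect(s[k]),k.sum(),np.median(s[k,2]))
E
```

```text
t 51.72 p [5.603e+02 1.000e-01 1.068e+02] F [-0.9 -0.1 -1.4] w 51.7 yaw -7.52 tilt [-0.01 -0.02]
turn [ 0.0004  0.0001 -0.0003] shift cm in now-axes [-0.02 -0.11  0.85] in goal axes [-0.02 -0.11  0.85]
tin w (array([559.9,   6. ]), array([42.8, 76.2]), 81.3) 10242 158.8377162193554
```

Emit:
jog_arm(rows=[{"x":0,"y":-0.11,"z":0.3,"wx":0,"wy":0,"wz":0,"fingers":1},{"x":0,"y":0,"z":0.2,"wx":0,"wy":0,"wz":0,"fingers":1},{"x":0,"y":0,"z":0.1,"wx":0,"wy":0,"wz":0,"fingers":1},{"x":0,"y":0,"z":0.1,"wx":0,"wy":0,"wz":0,"fingers":1},{"x":0,"y":0,"z":0,"wx":0,"wy":0,"wz":0,"fingers":1},{"x":0,"y":0,"z":0,"wx":0,"wy":0,"wz":0,"fingers":1}])

```text
time: 52.27
eef_pos: [560.4, 1.4, 99.9]
tcp_rot: [3.135, -0.206, 0.0]
contact_force: [-0.4, -0.2, -1.2]
width: 0.549
```

Emit:
jog_arm(rows=[{"x":0,"y":0,"z":0.1,"wx":0,"wy":0,"wz":0,"fingers":1},{"x":0,"y":0,"z":0,"wx":0,"wy":0,"wz":0,"fingers":1},{"x":0,"y":0,"z":0.05,"wx":0,"wy":0,"wz":0,"fingers":1},{"x":0,"y":0,"z":0,"wx":0,"wy":0,"wz":0,"fingers":1}])

```text
time: 52.6
eef_pos: [560.4, 1.4, 98.3]
tcp_rot: [3.135, -0.206, -0.0]
contact_force: [-0.0, -0.2, -0.9]
width: 0.553
```

Emit:
jog_arm(rows=[{"x":0,"y":0,"z":0.05,"wx":0,"wy":0,"wz":0,"fingers":1},{"x":0,"y":0,"z":0,"wx":0,"wy":0,"wz":0,"fingers":1},{"x":0,"y":0,"z":0,"wx":0,"wy":0,"wz":0,"fingers":1}])

```text
time: 52.85
eef_pos: [560.6, 1.4, 98.1]
tcp_rot: [-3.135, 0.206, -0.0]
contact_force: [-0.9, 0.3, 6.4]
width: 0.552
```

Emit:
jog_arm(rows=[{"x":0,"y":0,"z":-0.03,"wx":0,"wy":0,"wz":0,"fingers":-0.3},{"x":0,"y":0,"z":0,"wx":0,"wy":0,"wz":0,"fingers":-0.5},{"x":0,"y":0,"z":0,"wx":0,"wy":0,"wz":0,"fingers":-0.5},{"x":0,"y":0,"z":0,"wx":0,"wy":0,"wz":0,"fingers":-0.6},{"x":0,"y":0,"z":-1.5,"wx":0,"wy":0,"wz":0,"fingers":-0.6},{"x":0,"y":0,"z":-2.5,"wx":0,"wy":0,"wz":0,"fingers":-0.6},{"x":0,"y":0,"z":-2.5,"wx":0,"wy":0,"wz":0,"fingers":-0.6},{"x":0,"y":0,"z":-2.5,"wx":0,"wy":0,"wz":0,"fingers":-0.6},{"x":0,"y":0,"z":-2.5,"wx":0,"wy":0,"wz":0,"fingers":-0.6},{"x":0,"y":0,"z":0,"wx":0,"wy":0,"wz":0,"fingers":-0.6}])

```text
time: 53.68
eef_pos: [562.2, 1.1, 217.3]
tcp_rot: [-3.134, 0.206, -0.008]
contact_force: [0.9, -0.4, 0.8]
width: 0.807
```

```bash
python3 go.py 416.5 -385.5 212 -7.5; python3 - <<'E'
from h import *
from station import read_camera
c=read_camera("wrist");s=cloud(c).reshape(-1,3);k=(s[:,2]>144)&(s[:,2]<156)&(s[:,0]>510)&(s[:,0]<640)&(s[:,1]>-45)&(s[:,1]<37);print("tin w",rect(s[k]),k.sum())
E
```

```text
t 53.68 p [562.2   1.1 217.3] F [ 0.9 -0.4  0.8] w 75.9 yaw -7.52 tilt [0.3  0.05]
turn [-0.0016 -0.005  -0.0004] shift cm in now-axes [-9.38 40.23  0.42] in goal axes [-9.4  40.23  0.53]
tin w (array([559.9,   1.9]), array([51.8, 52. ]), 82.6) 3210
```

The tin is within 0.5 mm of its mat centre. Now the mill.

Emit:
jog_arm(rows=[{"x":-0.3,"y":1.8,"z":0,"wx":0,"wy":0,"wz":0,"fingers":-0.6},{"x":-0.6,"y":2.4,"z":0,"wx":0,"wy":0,"wz":0,"fingers":-0.6},{"x":-0.6,"y":2.4,"z":0,"wx":0,"wy":0,"wz":0,"fingers":-0.6},{"x":-0.6,"y":2.4,"z":0,"wx":0,"wy":0,"wz":0,"fingers":-0.6},{"x":-0.6,"y":2.4,"z":0,"wx":0,"wy":0,"wz":0,"fingers":-0.6},{"x":-0.6,"y":2.4,"z":0,"wx":0,"wy":0,"wz":0,"fingers":-0.6},{"x":-0.6,"y":2.4,"z":0,"wx":0,"wy":0,"wz":0,"fingers":-0.6},{"x":-0.6,"y":2.4,"z":0,"wx":0,"wy":0,"wz":0,"fingers":-0.6},{"x":-0.6,"y":2.4,"z":0,"wx":0,"wy":0,"wz":0,"fingers":-0.6},{"x":-0.6,"y":2.4,"z":0,"wx":0,"wy":0,"wz":0,"fingers":-0.6}])

```text
time: 54.57
eef_pos: [472.4, -223.9, 212.4]
tcp_rot: [-3.135, 0.205, 0.001]
contact_force: [0.3, -0.0, 0.2]
width: 0.801
```

Emit:
jog_arm(rows=[{"x":-0.6,"y":2.4,"z":0,"wx":0,"wy":0,"wz":0,"fingers":-0.6},{"x":-0.6,"y":2.4,"z":0,"wx":0,"wy":0,"wz":0,"fingers":-0.6},{"x":-0.6,"y":2.4,"z":0,"wx":0,"wy":0,"wz":0,"fingers":-0.6},{"x":-0.5,"y":2.4,"z":0,"wx":0,"wy":0,"wz":0,"fingers":-0.6},{"x":-0.5,"y":2.4,"z":0,"wx":0,"wy":0,"wz":0,"fingers":-0.6},{"x":-0.5,"y":2.4,"z":0,"wx":0,"wy":0,"wz":0,"fingers":-0.6},{"x":-0.3,"y":2.2,"z":0,"wx":0,"wy":0,"wz":0,"fingers":-0.6},{"x":0,"y":0,"z":0,"wx":0,"wy":0,"wz":0,"fingers":-0.6},{"x":0,"y":0,"z":0,"wx":0,"wy":0,"wz":0,"fingers":-0.6}])

```text
time: 55.32
eef_pos: [415.0, -383.7, 212.3]
tcp_rot: [-3.135, 0.209, 0.002]
contact_force: [0.1, 0.1, 0.4]
width: 0.801
```

```bash
python3 go.py 416 -386 88.5 -7.5; python3 - <<'E'
from h import *
from station import read_camera
c=read_camera("wrist");s=cloud(c).reshape(-1,3)
for a,b in ((146,166),(120,136)):
  k=(s[:,2]>a)&(s[:,2]<b)&(s[:,0]>380)&(s[:,0]<450)&(s[:,1]>-430)&(s[:,1]<-345);print("mill w",rect(s[k]),k.sum(),s[k].max(0).round(1))
E
```

```text
t 55.32 p [ 415.  -383.7  212.3] F [0.1 0.1 0.4] w 75.3 yaw -7.63 tilt [-0.08  0.01]
turn [ 0.0001  0.0014 -0.0023] shift cm in now-axes [ 0.15  0.21 12.38] in goal axes [ 0.13  0.21 12.38]
mill w (array([ 415.5, -387.5]), array([32.6, 33.6]), 13.2) 1030 [ 432.1 -370.4  164.7]
mill w (array([ 419.8, -381.9]), array([32.3, 43.8]), 44.8) 165 [ 437.9 -364.5  135.9]
```

Emit:
jog_arm(rows=[{"x":0.1,"y":0.35,"z":1,"wx":0,"wy":0,"wz":-0.002,"fingers":-0.6},{"x":0,"y":0,"z":2,"wx":0,"wy":0,"wz":0,"fingers":-0.6},{"x":0,"y":0,"z":2,"wx":0,"wy":0,"wz":0,"fingers":-0.6},{"x":0,"y":0,"z":2,"wx":0,"wy":0,"wz":0,"fingers":-0.6},{"x":0,"y":0,"z":2,"wx":0,"wy":0,"wz":0,"fingers":-0.6},{"x":0,"y":0,"z":2,"wx":0,"wy":0,"wz":0,"fingers":-0.6},{"x":0,"y":0,"z":1.3,"wx":0,"wy":0,"wz":0,"fingers":-0.6},{"x":0,"y":0,"z":0,"wx":0,"wy":0,"wz":0,"fingers":-0.6},{"x":0,"y":0,"z":0,"wx":0,"wy":0,"wz":0,"fingers":-0.6}])

```text
time: 56.12
eef_pos: [416.4, -386.3, 90.0]
tcp_rot: [-3.135, 0.202, 0.001]
contact_force: [0.3, -0.7, 1.3]
width: 0.799
```

```bash
python3 go.py 415.8 -387.3 88.5 -7.5
```

```text
t 56.12 p [ 416.4 -386.3   90. ] F [ 0.3 -0.7  1.3] w 75.1 yaw -7.37 tilt [-0.05  0.02]
turn [-0.0001  0.0009  0.0022] shift cm in now-axes [-0.05  0.1   0.15] in goal axes [-0.05  0.1   0.15]
```

Emit:
jog_arm(rows=[{"x":-0.05,"y":0.1,"z":0.1,"wx":0,"wy":0,"wz":0,"fingers":-0.5},{"x":0,"y":0,"z":0,"wx":0,"wy":0,"wz":0,"fingers":0},{"x":0,"y":0,"z":0,"wx":0,"wy":0,"wz":0,"fingers":1},{"x":0,"y":0,"z":0,"wx":0,"wy":0,"wz":0,"fingers":1},{"x":0,"y":0,"z":0,"wx":0,"wy":0,"wz":0,"fingers":1},{"x":0,"y":0,"z":0,"wx":0,"wy":0,"wz":0,"fingers":1},{"x":0,"y":0,"z":0,"wx":0,"wy":0,"wz":0,"fingers":1},{"x":0,"y":0,"z":0,"wx":0,"wy":0,"wz":0,"fingers":1}], grip_force=30)

```text
time: 56.78
eef_pos: [416.1, -387.7, 89.5]
tcp_rot: [3.135, -0.202, 0.001]
contact_force: [0.1, 1.0, 5.7]
width: 0.488
```

Emit:
jog_arm(rows=[{"x":0,"y":0,"z":-0.5,"wx":0,"wy":0,"wz":0,"fingers":1},{"x":0,"y":0,"z":-1.5,"wx":0,"wy":0,"wz":0,"fingers":1},{"x":0,"y":0,"z":-1.5,"wx":0,"wy":0,"wz":0,"fingers":1},{"x":0,"y":0,"z":-1.5,"wx":0,"wy":0,"wz":0,"fingers":1},{"x":0,"y":0,"z":-1.5,"wx":0,"wy":0,"wz":0,"fingers":1},{"x":0,"y":0,"z":-1.5,"wx":0,"wy":0,"wz":0,"fingers":1},{"x":0,"y":0,"z":-1.5,"wx":0,"wy":0,"wz":0,"fingers":1},{"x":0,"y":0,"z":0,"wx":0,"wy":0,"wz":0,"fingers":1}])

```text
time: 57.45
eef_pos: [416.4, -388.4, 186.7]
tcp_rot: [3.134, -0.203, 0.004]
contact_force: [1.6, -0.5, -1.7]
width: 0.483
```

```bash
python3 go.py 549.2 -82.6 185 -7.5
```

```text
t 57.45 p [ 416.4 -388.4  186.7] F [ 1.6 -0.5 -1.7] w 45.4 yaw -7.41 tilt [ 0.14 -0.1 ]
turn [ 0.0013 -0.0027  0.0017] shift cm in now-axes [  9.23 -32.03   0.15] in goal axes [  9.18 -32.05   0.17]
```

Emit:
jog_arm(rows=[{"x":0.4,"y":-1.2,"z":0,"wx":0,"wy":0,"wz":0,"fingers":1},{"x":0.6,"y":-2.1,"z":0,"wx":0,"wy":0,"wz":0,"fingers":1},{"x":0.6,"y":-2.1,"z":0,"wx":0,"wy":0,"wz":0,"fingers":1},{"x":0.6,"y":-2.1,"z":0,"wx":0,"wy":0,"wz":0,"fingers":1},{"x":0.6,"y":-2.1,"z":0,"wx":0,"wy":0,"wz":0,"fingers":1},{"x":0.6,"y":-2.1,"z":0,"wx":0,"wy":0,"wz":0,"fingers":1},{"x":0.6,"y":-2.1,"z":0,"wx":0,"wy":0,"wz":0,"fingers":1},{"x":0.6,"y":-2.1,"z":0,"wx":0,"wy":0,"wz":0,"fingers":1},{"x":0.6,"y":-2.1,"z":0,"wx":0,"wy":0,"wz":0,"fingers":1},{"x":0.6,"y":-2.1,"z":0,"wx":0,"wy":0,"wz":0,"fingers":1}])

```text
time: 58.28
eef_pos: [499.2, -194.5, 183.6]
tcp_rot: [-3.135, 0.203, 0.001]
contact_force: [0.4, 0.5, -1.3]
width: 0.483
```

Emit:
jog_arm(rows=[{"x":0.6,"y":-2.1,"z":0,"wx":0,"wy":0,"wz":0,"fingers":1},{"x":0.6,"y":-2.1,"z":0,"wx":0,"wy":0,"wz":0,"fingers":1},{"x":0.6,"y":-2.1,"z":0,"wx":0,"wy":0,"wz":0,"fingers":1},{"x":0.6,"y":-2.1,"z":0,"wx":0,"wy":0,"wz":0,"fingers":1},{"x":0.6,"y":-2.1,"z":0,"wx":0,"wy":0,"wz":0,"fingers":1},{"x":0.2,"y":-0.8,"z":0,"wx":0,"wy":0,"wz":0,"fingers":1},{"x":0,"y":0,"z":0,"wx":0,"wy":0,"wz":0,"fingers":1},{"x":0,"y":0,"z":0,"wx":0,"wy":0,"wz":0,"fingers":1}])

```text
time: 58.95
eef_pos: [545.0, -88.3, 183.8]
tcp_rot: [3.135, -0.202, -0.001]
contact_force: [-0.3, -0.1, -1.8]
width: 0.483
```

```bash
python3 go.py 549.2 -82.9 101 -7.5
```

```text
t 58.95 p [545.  -88.3 183.8] F [-0.3 -0.1 -1.8] w 45.4 yaw -7.39 tilt [-0.04 -0.03]
turn [0.0006 0.0006 0.002 ] shift cm in now-axes [ 0.35 -0.59  8.28] in goal axes [ 0.34 -0.59  8.28]
```

Emit:
jog_arm(rows=[{"x":0.35,"y":-0.59,"z":0,"wx":0,"wy":0,"wz":0,"fingers":1},{"x":0,"y":0,"z":1.2,"wx":0,"wy":0,"wz":0,"fingers":1},{"x":0,"y":0,"z":1.2,"wx":0,"wy":0,"wz":0,"fingers":1},{"x":0,"y":0,"z":1.2,"wx":0,"wy":0,"wz":0,"fingers":1},{"x":0,"y":0,"z":1.2,"wx":0,"wy":0,"wz":0,"fingers":1},{"x":0,"y":0,"z":1.2,"wx":0,"wy":0,"wz":0,"fingers":1},{"x":0,"y":0,"z":1.2,"wx":0,"wy":0,"wz":0,"fingers":1},{"x":0,"y":0,"z":0.5,"wx":0,"wy":0,"wz":0,"fingers":1},{"x":0,"y":0,"z":0,"wx":0,"wy":0,"wz":0,"fingers":1},{"x":0,"y":0,"z":0,"wx":0,"wy":0,"wz":0,"fingers":1}])

```text
time: 59.78
eef_pos: [549.8, -82.5, 107.1]
tcp_rot: [3.135, -0.203, -0.0]
contact_force: [-0.7, 0.1, -1.4]
width: 0.489
```

```bash
python3 go.py 549.2 -82.9 98.5 -7.5
```

```text
t 59.78 p [549.8 -82.5 107.1] F [-0.7  0.1 -1.4] w 46.0 yaw -7.4 tilt [-0.01 -0.02]
turn [0.0003 0.0001 0.0017] shift cm in now-axes [-0.05  0.04  0.86] in goal axes [-0.05  0.04  0.86]
```

Emit:
jog_arm(rows=[{"x":-0.05,"y":0.04,"z":0.3,"wx":0,"wy":0,"wz":0,"fingers":1},{"x":0,"y":0,"z":0.2,"wx":0,"wy":0,"wz":0,"fingers":1},{"x":0,"y":0,"z":0.15,"wx":0,"wy":0,"wz":0,"fingers":1},{"x":0,"y":0,"z":0.1,"wx":0,"wy":0,"wz":0,"fingers":1},{"x":0,"y":0,"z":0,"wx":0,"wy":0,"wz":0,"fingers":1},{"x":0,"y":0,"z":0,"wx":0,"wy":0,"wz":0,"fingers":1}])

```text
time: 60.28
eef_pos: [549.2, -82.7, 99.7]
tcp_rot: [3.135, -0.203, 0.0]
contact_force: [0.1, -0.7, -1.8]
width: 0.485
```

Emit:
jog_arm(rows=[{"x":0,"y":0,"z":0.05,"wx":0,"wy":0,"wz":0,"fingers":1},{"x":0,"y":0,"z":0,"wx":0,"wy":0,"wz":0,"fingers":1},{"x":0,"y":0,"z":0.05,"wx":0,"wy":0,"wz":0,"fingers":1},{"x":0,"y":0,"z":0,"wx":0,"wy":0,"wz":0,"fingers":1}])

```text
time: 60.62
eef_pos: [549.2, -82.7, 98.6]
tcp_rot: [3.135, -0.202, 0.0]
contact_force: [0.3, -0.6, -0.7]
width: 0.482
```

Emit:
jog_arm(rows=[{"x":0,"y":0,"z":0.05,"wx":0,"wy":0,"wz":0,"fingers":1},{"x":0,"y":0,"z":0,"wx":0,"wy":0,"wz":0,"fingers":1},{"x":0,"y":0,"z":0,"wx":0,"wy":0,"wz":0,"fingers":1}])

```text
time: 60.87
eef_pos: [549.3, -82.7, 98.5]
tcp_rot: [-3.135, 0.203, -0.0]
contact_force: [-2.7, 0.3, 5.2]
width: 0.486
```

Contact. Releasing, rising, and backing off toward the tray for the final check.

Emit:
jog_arm(rows=[{"x":0,"y":0,"z":-0.03,"wx":0,"wy":0,"wz":0,"fingers":-0.3},{"x":0,"y":0,"z":0,"wx":0,"wy":0,"wz":0,"fingers":-0.5},{"x":0,"y":0,"z":0,"wx":0,"wy":0,"wz":0,"fingers":-0.5},{"x":0,"y":0,"z":0,"wx":0,"wy":0,"wz":0,"fingers":-0.6},{"x":0,"y":0,"z":-1.5,"wx":0,"wy":0,"wz":0,"fingers":-0.6},{"x":0,"y":0,"z":-2.5,"wx":0,"wy":0,"wz":0,"fingers":-0.6},{"x":0,"y":0,"z":-2.5,"wx":0,"wy":0,"wz":0,"fingers":-0.6},{"x":0,"y":0,"z":-2.5,"wx":0,"wy":0,"wz":0,"fingers":-0.6},{"x":0,"y":0,"z":-2.5,"wx":0,"wy":0,"wz":0,"fingers":-0.6},{"x":0,"y":0,"z":0,"wx":0,"wy":0,"wz":0,"fingers":-0.6}])

```text
time: 61.7
eef_pos: [550.9, -83.3, 217.6]
tcp_rot: [-3.135, 0.203, -0.008]
contact_force: [-0.6, 0.1, 0.9]
width: 0.802
```

Emit:
jog_arm(rows=[{"x":-0.5,"y":2.2,"z":0,"wx":0,"wy":0,"wz":0,"fingers":-0.6},{"x":-0.5,"y":2.2,"z":0,"wx":0,"wy":0,"wz":0,"fingers":-0.6},{"x":-0.5,"y":2.2,"z":0,"wx":0,"wy":0,"wz":0,"fingers":-0.6},{"x":-0.5,"y":2.2,"z":0,"wx":0,"wy":0,"wz":0,"fingers":-0.6},{"x":-0.5,"y":2.2,"z":0,"wx":0,"wy":0,"wz":0,"fingers":-0.6},{"x":-0.5,"y":2.2,"z":0,"wx":0,"wy":0,"wz":0,"fingers":-0.6},{"x":-0.5,"y":2.2,"z":0,"wx":0,"wy":0,"wz":0,"fingers":-0.6},{"x":-0.5,"y":2.2,"z":0,"wx":0,"wy":0,"wz":0,"fingers":-0.6},{"x":0,"y":2.0,"z":0,"wx":0,"wy":0,"wz":0,"fingers":-0.6},{"x":0,"y":0,"z":0,"wx":0,"wy":0,"wz":0,"fingers":-0.6}])

```text
time: 62.53
eef_pos: [482.8, -275.5, 213.6]
tcp_rot: [3.133, -0.209, 0.0]
contact_force: [0.2, -1.1, -0.6]
width: 0.796
```

```bash
python3 - <<'E'
from h import *
from station import read_camera,state
c=read_camera("top");w=cloud(c);cv2.imwrite("pics/t9.png",c["image"])
s=sel(w,170,115,226,170,140,160);print("clock",rect(s))
s=sel(w,222,125,265,185,140,160);print("tin",rect(s))
s=sel(w,265,135,310,195,90,150);print("mill upper",rect(s));s=sel(w,265,135,310,195,160,182);print("mill top",rect(s),s[:,2].max())
s=sel(w,45,140,140,240,60,80);print("cup",rect(s),s[:,2].max())
s=sel(w,45,140,140,240,10.5,20);print("plate",rect(s))
c=read_camera("side");cv2.imwrite("pics/s9.png",c["image"]);print(state()["contact_force"],state()["time"])
E
```

```text
clock (array([571.9,  85.8]), array([80.2, 46.3]), 82.7)
tin (array([560.5,   1.3]), array([52. , 51.8]), 82.7)
mill upper (array([548.8, -82. ]), array([45.2, 44. ]), 2.4)
mill top (array([549.1, -82.3]), array([24.7, 24.4]), 1.9) 172.07475488751913
cup (array([478.8, 328.4]), array([47.7, 46.5]), 68.2) 74.40893475483142
plate (array([477.9, 328.6]), array([153.4, 153.8]), 2.2)
[-0.66929042  0.72668036  0.2711972 ] 62.6333
```

View pics/t9.png

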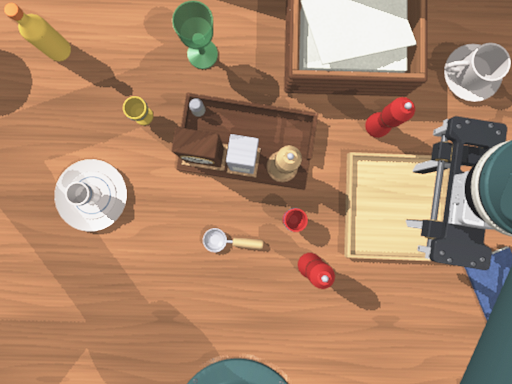

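View pics/s9.png

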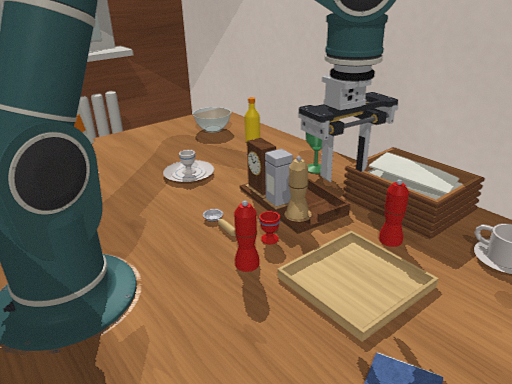

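Both views agree. The clock, tin and mill stand on their mats (top: 198,148; 242,155; 287,160), and the cup is on the plate (top 80,193; side 187,160). The look-alikes are untouched and the gripper is clear of everything. Handing in.

```bash
python3 -c "
from station import sign_off;print(sign_off())"
```

```text
the job is handed in; nothing more can be done
None
```

The job is done and handed in at about 63 s of the 150 s allowed. I stood the mill, tin and clock in the tray, set the egg cup on the plate at about 5 N, then put the clock, tin and mill back on their mats.

**Last checks, from the cameras:**
- **Position:** all three stand within about 1 mm of their mat centres. The egg cup is within 1 mm of the plate's centre by the top camera.
- **Square and upright:** the clock and tin are square to their mats to about 0.3°. All four things are upright, the look-alikes were not moved, and the gripper was clear of everything with no force on it.

**What disagreed or went less well:**
- **Plate position:** the side and wrist cameras placed it 3 to 5 mm away from the top camera's estimate. I mostly followed the top camera, because the other two had only partial views.
- **Mill grip:** my first grip was 5 mm off its axis, so I re-gripped before lifting.
- **Tin in the tray:** it touched down at about 25 N, firmer than the others. It stayed upright.

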